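# File the new modules in the packed rack under the swing lamp

## Robot

A 7-joint arm with a two-finger parallel gripper is mounted at the origin on the work surface. World frame = base frame: x ahead of the robot, y to its left, z up, the work surface at z = 0. Lengths are in mm, angles in rad, forces in N, time in s.
With the tool pointing down it reaches from about 425 to 950 mm from the base axis. Payload 16.7 kg.
Tool frame: the origin (TCP) lies on the centre line of the jaws, within the pads' length; the fingertips stand robot.tip_reach ahead of it and the grasp point (between the pads) lies 5 mm behind it (robot.tip_reach is the distance from the TCP to the fingertips, in mm); z points along the fingers, y is the line along which they close (so a half turn about z gives the same grasp; the last joint's range is limited). The gripper opens to 94 mm and grips with 3 to 60 N. Pads are 16 mm wide; open, the fingers measure 119 mm over their backs; the gripper's body (75 mm by 177 mm) begins 78 mm behind the grasp point.
Start: joints at [-1.419, 0.426, 0.074, 1.606, -0.034, 1.111, -0.067], TCP at [200.641, 644.452, 219.467] pointing down, gripper open.
Joint ranges: [-2.85, 2.85], [-0.5, 2.14], [-1.23, 1.37], [0.21, 2.46], [-1.02, 4.16], [0.16, 2.05], [-2.73, 2.73]. Speed limits (rad/s): [1.89, 1.89, 2.39, 2.39, 3.01, 3.01, 3.01].

## Interface

Orientations are given as [roll, pitch, yaw] about the fixed x, y, z axes, in that order (R = Rz(yaw) Ry(pitch) Rx(roll)).
In Python, from workcell import robot, eyes, nets gives the robot as it stands. The module is installed in compiled form; this text tells all that it offers.
- The arm moves only by the tool carry_out, never from a script. Its argument "moves" is text: rows parted by semicolons, each of 6 numbers parted by spaces: the shift along the tool's x, y, z in cm, then the turn, a rotation vector about the tool's x, y, z in rad. In form: x y z ax ay az; .... A call has 1 to 5 rows; each row is the pose to reach, as a shift and turn from the pose commanded when the call began, along the tool's axes at that moment; what a row does not reach only later rows make up. A row lasts 1/12 s, in which the tool goes at most 41.7 mm and 7.16 degrees, less where a joint would pass 70% of its speed; a pose out of reach is approached as far as the arm can. A call with a gripper value outside its range is refused whole. "jaw" is the opening, from 0 (shut) to 1 (fully open), set as the call begins (left out, the last holds). The fingers move at their own pace and stop on an object; the grip force is fixed at half the most. Time passes only in rows, so rows that repeat a pose let the fingers close. It gives the time, the measured TCP pose, the force, the opening and the grip force at its end, in the units of the state.
- robot.read_state(): the state, without advancing time (a new reading comes with each control period).
- eyes.grab_frame(name): name is "scene" or "top" or "wrist"; returns a dict with "pixels" (420x560x3 uint8, red, green, blue), "vfov" (degrees; the focal length in pixels is half the picture's height over the tangent of half this angle, whatever the lens; pixels are square), "cx", "cy" (the principal point, pixels), "eye" and "rotation" of the camera in the world; the wrist camera has in their place "T_tool_cam" (4x4, takes a point from camera to tool coordinates, whose origin is the TCP and whose axes are the flange's). Camera axes: x right, y up, looking along -z (the intrinsics and any distortion apply to the point x, -y, -z); pixel columns grow to the right and rows downward; lengths in mm; the calibration is good to about 2 mm. A picture is of the moment at which its call begins: read the wrist's pose just before it. There is no depth.
- robot.finish_job(): hands the job in; it is judged then, once.
Trained networks look in a picture, given as the dict that the camera call returned (one of the last four; its "shot" number tells which), for a name from the list of things; names that differ only in an ending like _2 or _b are one class to them, and where a whole thing is asked for, a point or a joint stands for the part that bears it (a point fixed in the world has none). Each returns a list of dicts, best first, with "score" (0 to 1); they miss things now and then, are a little off and sometimes report something else, mostly with a low value. They report only what shows in the picture. A call takes as long as a camera call. They do not tell look-alikes from the thing itself.
- nets.search_frame(picture, label): "box" ([left, top, width, height] in pixels, round what is visible of it).
The state is a dict: "time": time; "qpos": joint angles; "qd": joint speeds; "joint_torque": joint torques, N m; "position": TCP position; "tool_rot": TCP orientation; "ft_force": force on the tool from outside, world axes, zero at the start; "ft_torque": the same for the moment, N m; "gripper_width": opening from 0.0 (shut) to 1.0 (fully open); "gripper_force": force on a finger pad.
Only numpy, scipy, OpenCV 4.12 (cv2) and the standard library are available. Lean on these libraries where they do the work, as an engineer would, in place of code of your own. Each camera call takes 0.05 s, during which the arm holds its last target. There are 200 camera calls.

## Task

Swing the inspection lamp clear of the module rack, right round to its far stop. Then push every orange module standing on the bench into the row in the rack, nudging the blue ones apart without toppling any, until all modules stand upright and fully home against the back wall. When all are in, swing the lamp back over the row to its stop; leave the other things on the bench where they are.

Things in the scene. Friction and masses are not known exactly. Their poses are not given: they have to be found in the camera images.
- rack: Fixed aluminium module rack, open above and towards the robot. Origin: centre of its underside on the bench; +x to its back wall (away from the robot), y along the row, z up. Floor 10 mm above the bench, x = -102 to +45 mm. Back wall: inner face x = +45, 8 thick, 70 high. End walls: inner faces y = +-152, 8 thick, 60 high, x = -27 to +53. Place and yaw vary.
- rack_home (a point): Point on the rack floor, mid-row, at x = 0, z = 10 mm in the rack's frame and turned like it. A module is fully home when its rear end meets the back wall, its long axis along the rack's x: its origin then has x = 0 here. The five blue modules stand 19 to 29 mm apart and from the end walls at the start, all less than a module; nine modules fit with 16 mm to spare.
- lamp_arm (a joint): Swing (rad) of the lamp's level arm about its upright post: 0 = stop with the head over the row, 1.48 = far stop, parked clear of the rack (towards +y). Grows clockwise seen from above. Friction (0.25 N m) keeps it where it is left. Arm 14 mm thick, 215 mm above the bench; head a white disc 92 mm across, 200 to 230 mm above the bench, 230 mm out from the post.
- lamp_knob (a point): Centre of the red upright round grip (22 mm diameter, 50 mm tall, 230 to 280 mm above the bench) on top of the lamp head; this point is 255 mm above the bench. Rigid with the arm; moves on a circle of 230 mm radius about point lamp_hinge.
- lamp_hinge (a point): Upright pivot axis of the lamp arm, near the top of its post (22 mm diameter, on a round foot 110 mm across), 215 mm above the bench; its place varies.
- new_module1: New orange module: upright case 90 mm long (its x), 32 thick (its y), 50 high, ends fully rounded seen from above, same either way round; on top a black grip 40 mm long (x), 14 thick (y), 50 to 90 mm above the underside, centred. 0.2 to 0.3 kg, heavy foot. Origin: centre of underside. Stands on the bench at the start; absent in some starts. May get knocked aside.
- new_module2: New orange module: upright case 90 mm long (its x), 32 thick (its y), 50 high, ends fully rounded seen from above, same either way round; on top a black grip 40 mm long (x), 14 thick (y), 50 to 90 mm above the underside, centred. 0.2 to 0.3 kg, heavy foot. Origin: centre of underside. Stands on the bench at the start; absent in some starts. May get knocked aside.
- new_module3: New orange module: upright case 90 mm long (its x), 32 thick (its y), 50 high, ends fully rounded seen from above, same either way round; on top a black grip 40 mm long (x), 14 thick (y), 50 to 90 mm above the underside, centred. 0.2 to 0.3 kg, heavy foot. Origin: centre of underside. Stands on the bench at the start; absent in some starts. May get knocked aside.
- new_module4: New orange module: upright case 90 mm long (its x), 32 thick (its y), 50 high, ends fully rounded seen from above, same either way round; on top a black grip 40 mm long (x), 14 thick (y), 50 to 90 mm above the underside, centred. 0.2 to 0.3 kg, heavy foot. Origin: centre of underside. Stands on the bench at the start; absent in some starts. May get knocked aside.
- fixed_module1: Blue module: upright case 90 mm long (its x), 32 thick (its y), 50 high, ends fully rounded seen from above, same either way round; on top a black grip 40 mm long (x), 14 thick (y), 50 to 90 mm above the underside, centred. 0.2 to 0.3 kg, heavy foot. Origin: centre of underside. Stands loose in the rack; slides easily sideways on its floor when nudged.
- fixed_module2: Blue module: upright case 90 mm long (its x), 32 thick (its y), 50 high, ends fully rounded seen from above, same either way round; on top a black grip 40 mm long (x), 14 thick (y), 50 to 90 mm above the underside, centred. 0.2 to 0.3 kg, heavy foot. Origin: centre of underside. Stands loose in the rack; slides easily sideways on its floor when nudged.
- fixed_module3: Blue module: upright case 90 mm long (its x), 32 thick (its y), 50 high, ends fully rounded seen from above, same either way round; on top a black grip 40 mm long (x), 14 thick (y), 50 to 90 mm above the underside, centred. 0.2 to 0.3 kg, heavy foot. Origin: centre of underside. Stands loose in the rack; slides easily sideways on its floor when nudged.
- fixed_module4: Blue module: upright case 90 mm long (its x), 32 thick (its y), 50 high, ends fully rounded seen from above, same either way round; on top a black grip 40 mm long (x), 14 thick (y), 50 to 90 mm above the underside, centred. 0.2 to 0.3 kg, heavy foot. Origin: centre of underside. Stands loose in the rack; slides easily sideways on its floor when nudged.
- fixed_module5: Blue module: upright case 90 mm long (its x), 32 thick (its y), 50 high, ends fully rounded seen from above, same either way round; on top a black grip 40 mm long (x), 14 thick (y), 50 to 90 mm above the underside, centred. 0.2 to 0.3 kg, heavy foot. Origin: centre of underside. Stands loose in the rack; slides easily sideways on its floor when nudged.
- solder_spool: Grey spool, 52 mm diameter, 34 mm high; bystander. Origin: centre of underside.
- screwdriver: Screwdriver lying on the bench; bystander. Origin: under its middle.
- spray_can: Red can, 52 mm diameter, 150 mm high; bystander. Origin: centre of underside.
- parts_cup: Yellow bowl, 72 mm across, 50 mm high; bystander. Origin: centre of underside.
- carton: Small cardboard box 90 x 70 x 55 mm; bystander. Origin: centre of underside.
Not all that is in view belongs to the job. Leave any green look-alike of the new_module1 alone.

How it is judged:
By the outcome, as a careful person would: the job done as asked, in the order asked, and still so for the second after the job is handed in, with the robot touching nothing.
Of new_module1, new_module2, new_module3, new_module4 only 3 to 4 are there at a start; the rules pass over those that are not, and their reading is None.
At some moment in a run one of new_module1, new_module2, new_module3, new_module4 may be knocked a few centimetres aside while the robot is not near it.
It also fails if it takes over 210 s, if anything falls off the work surface, if the arm or the gripper's body presses on something with over 40 N, if the wrist force passes 120 N, or if a joint passes its speed limit or range.

## Working session

There is one attempt and no reset: what is moved stays moved. The work goes in short steps, Python scripts to look and compute and a tool call to move; the robot and the scene stay as the last step left them, time stands still between calls to the robot, and variables do not carry over. Pictures are saved under pics/ and viewed, at most 14 in all, crops included, and the job is handed in when it is done.

Besides the shell and the picture viewer there is one more tool, called after ">>>" in YAML: its name, and indented under it one key for each argument. carry_out: Moves the arm, as the interface text tells. Its arguments: {"type":"object","properties":{"moves":{"type":"string"},"jaw":{"type":"number"}},"required":["moves"]}

```bash
mkdir -p pics
cat > h.py <<'E'
import numpy as np, cv2
from scipy.spatial.transform import Rotation as Rn
from workcell import robot, eyes, nets
def grab(name):
    s=robot.read_state(); p=eyes.grab_frame(name); p['state']=s
    return p
def save(p,fn,crop=None,sc=1):
    im=p['pixels'][:,:,::-1]
    if crop: x,y,w,h=crop; im=im[y:y+h,x:x+w]
    if sc!=1: im=cv2.resize(im,None,fx=sc,fy=sc,interpolation=cv2.INTER_CUBIC)
    cv2.imwrite('pics/'+fn,im)
def camT(p):
    if 'T_tool_cam' in p:
        s=p['state']; T=np.eye(4); T[:3,:3]=Rn.from_euler('xyz',s['tool_rot']).as_matrix(); T[:3,3]=s['position']
        return T@np.array(p['T_tool_cam'])
    T=np.eye(4); R=np.array(p['rotation']); T[:3,:3]=R if R.shape==(3,3) else Rn.from_euler('xyz',R).as_matrix(); T[:3,3]=p['eye']; return T
def foc(p): return p['pixels'].shape[0]/2/np.tan(np.radians(p['vfov'])/2)
def w(p,u,v,z):
    T=camT(p); f=foc(p); d=T[:3,:3]@np.array([(u-p['cx'])/f,-(v-p['cy'])/f,-1]); t=(z-T[2,3])/d[2]
    return T[:3,3]+t*d
def px(p,X):
    T=camT(p); c=T[:3,:3].T@(np.array(X)-T[:3,3]); f=foc(p)
    return p['cx']+f*c[0]/-c[2], p['cy']-f*c[1]/-c[2]
E
cat > a.py <<'E'
from h import *
print(robot.read_state(), getattr(robot,'tip_reach',None))
for n in ('scene','top','wrist'):
    p=grab(n); save(p,n+'0.png'); print(n,{k:v for k,v in p.items() if k not in('pixels','state')})
E
python3 a.py
```

```text
{'time': 0.0, 'qpos': array([-1.41850714,  0.42673072,  0.07386695,  1.60658588, -0.03413097,
        1.11082793, -0.06711772]), 'qd': array([ 1.44191875e-03, -5.20177471e-05,  1.21093296e-03,  1.16432487e-04,
        1.32230015e-03,  2.83438507e-05,  1.88401478e-04]), 'joint_torque': array([-5.33485163e-04, -9.35828590e+01,  3.66587676e+00, -4.54201019e+01,
       -4.89632261e-02,  2.03732494e-02,  1.50533142e-04]), 'position': array([200.53317494, 644.08329607, 218.78626758]), 'tool_rot': array([-3.14030281e+00,  7.40831000e-05,  2.83972638e+00]), 'ft_force': array([ 0.32616891, -0.39256375, -0.55368576]), 'ft_torque': array([-0.02503316,  0.0017774 ,  0.00738588]), 'gripper_force': 0.0, 'gripper_width': 1.0006204420046532} 14.0
scene {'vfov': 44.79682168016783, 'cx': 273.2326118523252, 'cy': 207.52981241064933, 'eye': array([1061.52757356, -459.18193723, 1433.50152709]), 'rotation': array([ 0.51848962, -0.00316686,  0.82687782]), 'shot': 1}
top {'vfov': 52.7983096627864, 'cx': 275.61414368139117, 'cy': 213.82282190697057, 'eye': array([ 290.4441002 ,   45.08649322, 1341.12722164]), 'rotation': array([ 0.21981831,  0.00294477, -1.52708577]), 'shot': 2}
wrist {'vfov': 66.10835895784923, 'cx': 284.9863496692867, 'cy': 208.2844726074656, 'T_tool_cam': array([[ 6.92770309e-04,  9.64410392e-01,  2.64408993e-01,
         7.71884291e+01],
       [ 9.99999532e-01, -4.89737102e-04, -8.33793254e-04,
         3.14848716e-01],
       [-6.74627985e-04,  2.64409447e-01, -9.64410280e-01,
        -1.65839329e+02],
       [ 0.00000000e+00,  0.00000000e+00,  0.00000000e+00,
         1.00000000e+00]]), 'shot': 3}
```

View pics/scene0.png

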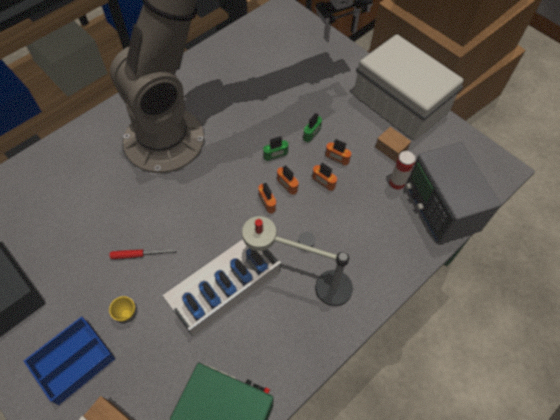

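View pics/top0.png

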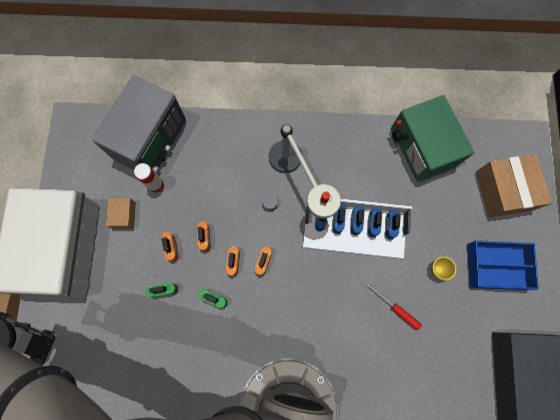

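The scene shows four orange modules, in the top picture at (169,246), (203,236), (232,261) and (263,261). Two green look-alikes stand at (161,290) and (212,298) and must stay put. The rack is at about (357,228) with five blue modules. The lamp knob is at (325,197) and its post top at (287,130).

```bash
cat > m.py <<'E'
from h import *
for n in ('top','scene'):
    p=grab(n); im=p['pixels']; hsv=cv2.cvtColor(im,cv2.COLOR_RGB2HSV); H,S,V=[hsv[...,i].astype(int) for i in range(3)]
    for name,m in (('orange',(H>4)&(H<16)&(S>190)&(V>100)),('red',((H<4)|(H>176))&(S>180)&(V>80)),('blue',(H>100)&(H<120)&(S>140)&(V>40)),('white',(S<60)&(V>170))):
        k,l,st,c=cv2.connectedComponentsWithStats(m.astype(np.uint8))
        for i in range(1,k):
            if st[i,4]>(25 if name!='white' else 300):
                q=np.argwhere(l==i)[:,::-1].astype(np.float32); r=cv2.minAreaRect(q); b=cv2.boxPoints(r)
                z={'orange':45,'blue':55,'red':255,'white':10}[name]
                cw=w(p,*r[0],z); wb=np.array([w(p,*x,z)[:2] for x in b]); e=wb[1:3]-wb[:2]; L=np.linalg.norm(e,axis=1); d=e[L.argmax()]
                print(n,name,np.round(r[0]),st[i,4],'w',cw[:2].round(),'L',L.round(),'yaw',round(np.arctan2(d[1],d[0])%np.pi,2), wb.round().tolist() if name=='white' else '')
    if n=='top': print('hinge',w(p,287,130,215))
    else: print('hinge',w(p,343,258,215))
    for l in ('lamp_knob','lamp_arm'): print(l,[(np.round(x['box']),round(x['score'],2)) for x in nets.search_frame(p,l)[:2]])
E
python3 m.py
```

```text
top red [326. 196.] 42 w [587. -71.] L [16. 19.] yaw 1.61 
top red [406. 317.] 240 w [ 284. -278.] L [18. 82.] yaw 0.91 
top blue [357. 220.] 189 w [ 570. -193.] L [94. 34.] yaw 3.04 
top blue [374. 222.] 200 w [ 565. -246.] L [90. 37.] yaw 3.08 
top blue [339. 221.] 140 w [ 562. -136.] L [71. 31.] yaw 2.99 
top blue [392. 224.] 207 w [ 561. -300.] L [37. 89.] yaw 3.12 
top blue [320. 224.] 94 w [551. -79.] L [28. 38.] yaw 0.02 
top blue [503. 265.] 3168 w [ 448. -634.] L [143. 219.] yaw 1.57 
top white [38. 74.] 325 w [1051.  910.] L [ 65. 115.] yaw 0.44 [[1090.0, 965.0], [1116.0, 906.0], [1012.0, 857.0], [987.0, 915.0]]
top white [64. 74.] 356 w [1054.  822.] L [137.  91.] yaw 1.8 [[1082.0, 902.0], [1113.0, 768.0], [1026.0, 742.0], [995.0, 875.0]]
top white [399.  84.] 476 w [1067. -343.] L [138. 116.] yaw 1.79 [[1109.0, -268.0], [1140.0, -403.0], [1025.0, -417.0], [995.0, -285.0]]
top white [213.  96.] 770 w [995. 295.] L [108. 191.] yaw 1.2 [[977.0, 398.0], [1081.0, 370.0], [1013.0, 192.0], [911.0, 222.0]]
top white [370.  88.] 454 w [1046. -242.] L [ 98. 113.] yaw 0.75 [[1050.0,
[... 1315 characters left out ...]
8.] 1515 w [-453. -282.] L [145. 349.] yaw 2.62 
scene blue [231. 290.] 27 w [ 602. -196.] L [22. 15.] yaw 1.41 
scene blue [199. 313.] 33 w [ 594. -306.] L [21. 19.] yaw 1.67 
scene blue [ 68. 361.] 3444 w [ 462. -642.] L [186. 161.] yaw 1.57 
scene white [412.  70.] 3286 w [378. 892.] L [228. 376.] yaw 3.1 [[220.0, 788.0], [158.0, 1008.0], [533.0, 993.0], [575.0, 788.0]]
scene white [214. 285.] 1704 w [ 543. -213.] L [288. 139.] yaw 1.5 [[465.0, -344.0], [485.0, -57.0], [623.0, -79.0], [596.0, -355.0]]
hinge [786.98848513  45.92734685 215.        ]
lamp_knob [(array([240., 218., 110.,  50.]), 0.71), (array([229., 260.,  27.,  28.]), 0.16)]
lamp_arm [(array([241., 216., 108.,  52.]), 0.68)]
```

View pics/wrist0.png

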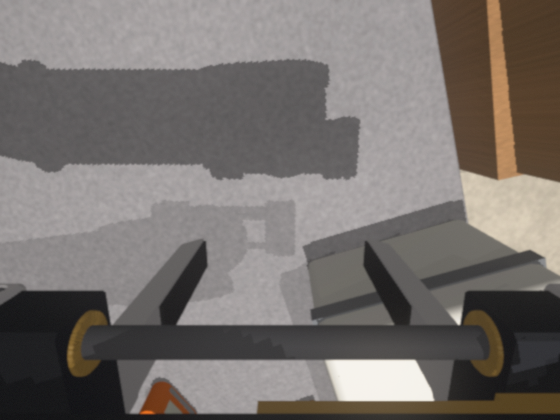

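The wrist view shows the open fingers, with the space between them at about (285,262). The knob is the red dot on the white disc at top (326,196), world about (585,-70), 229 mm from the post top. That matches the stated 230 mm radius. Next I move above it.

>>> carry_out:
  moves: "-3 -3 -1 0 0 0;-6 -6 -2 0 0 0;-9 -9 -3 0 0 0;-12 -12 -4 0 0 0;-14.5 -14.2 -5 0 0 0"

```text
time: 0.87
position: [296.8, 464.3, 269.4]
tool_rot: [-3.141, -0.0, 2.84]
ft_force: [1.3, -0.1, 0.4]
gripper_width: 1.001
gripper_force: 0.0
```

>>> carry_out:
  moves: "-3 -3 -1 0 0 0;-6 -6 -2 0 0 0;-9 -9 -3 0 0 0;-12 -12 -4 0 0 0;-14.5 -14.2 -5 0 0 0"

```text
time: 1.28
position: [392.6, 286.1, 319.6]
tool_rot: [3.141, -0.0, 2.84]
ft_force: [1.3, 0.6, 0.5]
gripper_width: 1.001
gripper_force: 0.0
```

>>> carry_out:
  moves: "-3 -3 0 0 0 0;-6 -6 0 0 0 0;-9 -9 0 0 0 0;-12 -12 0 0 0 0;-14.5 -14.2 0 0 0 0"

```text
time: 1.7
position: [489.2, 106.8, 319.5]
tool_rot: [3.141, 0.001, 2.839]
ft_force: [0.6, 0.1, -0.1]
gripper_width: 0.997
gripper_force: 0.0
```

>>> carry_out:
  moves: "-3 -3 0 0 0 0.1;-6 -6 0 0 0 0.2;-9 -9 0 0 0 0.3;-12 -12 0 0 0 0.4;-14.5 -14.2 0 0 0 0.5"

```text
time: 2.12
position: [585.3, -71.9, 319.5]
tool_rot: [3.141, 0.001, 2.334]
ft_force: [1.7, 1.7, -0.8]
gripper_width: 1.0
gripper_force: 0.0
```

```bash
cat >> h.py <<'E'
def rel(x,y,z=None,yaw=None):
    "shift (cm, tool axes) and turn about tool z from the present pose to a world target, tool down"
    s=robot.read_state(); P=np.array(s['position']); ps=s['tool_rot'][2]
    R=Rn.from_euler('xyz',s['tool_rot']).as_matrix(); d=np.array([x,y,P[2] if z is None else z])-P
    t=0 if yaw is None else -((yaw-ps+np.pi)%(2*np.pi)-np.pi)
    print('REL cm',(R.T@d/10).round(2),'turn',round(t,3),'| at',P.round(1),np.round(s['tool_rot'],3),'t',round(s['time'],1))
def redknob(p):
    hsv=cv2.cvtColor(p['pixels'],cv2.COLOR_RGB2HSV); H,S,V=[hsv[...,i].astype(int) for i in range(3)]
    m=(((H<5)|(H>175))&(S>150)&(V>60)).astype(np.uint8); k,l,st,c=cv2.connectedComponentsWithStats(m)
    i=1+st[1:,4].argmax(); return st[i],c[i]
E
python3 - <<'E'
from h import *
p=grab('wrist'); save(p,'w1.png'); st,c=redknob(p); print(st,c,w(p,*c,270)); rel(585,-70,330,2.08)
E
```

```text
[272 207  28  38 798] [285.85839599 227.00125313] [582.82334744 -67.88102337 270.        ]
REL cm [ 0.69  0.33 -1.06] turn 0.241 | at [587.3 -77.4 319.4] [-3.141e+00  3.000e-03  2.321e+00] t 2.2
```

>>> carry_out:
  moves: "0 0 0 0 0 0.1;0 0 0 0 0 0.2;0 0 0 0 0 0.24;0 0 0 0 0 0.24;0 0 0 0 0 0.24"

```text
time: 2.58
position: [584.8, -68.9, 319.1]
tool_rot: [-3.142, 0.0, 2.102]
ft_force: [-1.2, 1.2, 1.2]
gripper_width: 1.002
gripper_force: 0.0
```

Run:
```python
from h import *
p=grab('wrist'); save(p,'w1.png'); st,c=redknob(p); print(st,c,w(p,*c,272)); 
k=w(p,*c,272); rel(k[0],k[1],252,2.078)
```

```text
[269 205  29  44 913] [283.71522453 228.33625411] [581.88709078 -65.24436189 272.        ]
REL cm [ 0.46 -0.07  6.71] turn 0.024 | at [584.8 -68.8 319.1] [ 3.141 -0.     2.102] t 2.6
```

View pics/w1.png

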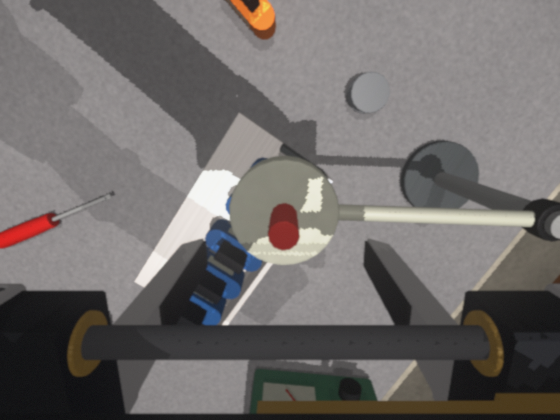

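The crop shows the red grip on the lamp head, top at (285,235), centred between the fingers. The arm runs right to the post at (545,218). I descend, grip it and swing the lamp.

>>> carry_out:
  moves: "0.4 0 2 0 0 0.02;0.4 0 4 0 0 0.02;0.4 0 6 0 0 0.02;0.4 0 6.7 0 0 0.02;0.4 0 6.7 0 0 0.02"

```text
time: 3.05
position: [582.0, -65.4, 250.8]
tool_rot: [-3.139, -0.001, 2.081]
ft_force: [0.1, 0.1, 0.5]
gripper_width: 1.002
gripper_force: 0.0
```

>>> carry_out:
  moves: "0 0 0 0 0 0;0 0 0 0 0 0;0 0 0 0 0 0;0 0 0 0 0 0;0 0 0 0 0 0"
  jaw: 0.15

```text
time: 3.47
position: [583.0, -65.6, 252.6]
tool_rot: [3.141, 0.0, 2.08]
ft_force: [0.6, 0.5, -1.2]
gripper_width: 0.683
gripper_force: 0.0
```

>>> carry_out:
  moves: "0 0 0 0 0 0;0 0 0 0 0 0;0 0 0 0 0 0;0 0 0 0 0 0;0 0 0 0 0 0"

```text
time: 3.88
position: [582.8, -65.6, 252.1]
tool_rot: [-3.141, -0.0, 2.08]
ft_force: [-0.2, -0.1, 1.0]
gripper_width: 0.326
gripper_force: 0.0
```

>>> carry_out:
  moves: "0 0 0 0 0 0;0 0 0 0 0 0;0 0 0 0 0 0;0 0 0 0 0 0"

```text
time: 4.22
position: [582.0, -66.2, 251.9]
tool_rot: [-3.14, -0.0, 2.079]
ft_force: [-5.5, -2.2, 3.3]
gripper_width: 0.231
gripper_force: 30.0
```

>>> carry_out:
  moves: "2.3 0.11 0 0 0 0.1;4.57 0.46 0 0 0 0.2;6.8 1.03 0 0 0 0.3;8.96 1.82 0 0 0 0.4;11.03 2.82 0 0 0 0.5"

```text
time: 4.63
position: [555.4, 45.4, 252.2]
tool_rot: [3.136, 0.0, 1.575]
ft_force: [35.5, -2.7, -30.1]
gripper_width: 0.226
gripper_force: 30.0
```

>>> carry_out:
  moves: "2.3 0.11 0 0 0 0.1;4.57 0.46 0 0 0 0.2;6.8 1.03 0 0 0 0.3;8.96 1.82 0 0 0 0.4;11.03 2.82 0 0 0 0.5"

```text
time: 5.05
position: [584.3, 153.1, 252.2]
tool_rot: [3.133, -0.0, 1.073]
ft_force: [37.0, -20.9, -24.5]
gripper_width: 0.229
gripper_force: 30.0
```

>>> carry_out:
  moves: "2.3 0.11 0 0 0 0.1;4.57 0.46 0 0 0 0.2;6.8 1.03 0 0 0 0.3;8.96 1.82 0 0 0 0.4;10.8 2.7 0 0 0 0.49"

```text
time: 5.47
position: [656.7, 237.4, 251.7]
tool_rot: [3.14, 0.001, 0.584]
ft_force: [-0.7, 1.6, 0.3]
gripper_width: 0.157
gripper_force: 0.0
```

>>> carry_out:
  moves: "0 0 0 0 0 0;0 0 0 0 0 0;0 0 0 0 0 0"

```text
time: 5.72
position: [655.3, 236.9, 251.8]
tool_rot: [3.141, 0.001, 0.591]
ft_force: [-0.3, -0.3, 0.1]
gripper_width: 0.147
gripper_force: 0.0
```

>>> carry_out:
  moves: "0 0 -2 0 0 0;0 0 -4 0 0 0;0 0 -7 0 0 0;0 0 -8 0 0 0;0 0 -8 0 0 0"
  jaw: 1

```text
time: 6.13
position: [656.2, 236.7, 335.4]
tool_rot: [-3.141, -0.004, 0.59]
ft_force: [0.4, -0.0, 0.9]
gripper_width: 0.471
gripper_force: 0.0
```

>>> carry_out:
  moves: "0 0 0 0 0 0;0 0 0 0 0 0;0 0 0 0 0 0;0 0 0 0 0 0;0 0 0 0 0 0"

```text
time: 6.55
position: [655.4, 237.5, 331.4]
tool_rot: [-3.142, 0.001, 0.59]
ft_force: [0.8, 0.9, -0.8]
gripper_width: 0.825
gripper_force: 0.0
```

Run:
```python
from h import *
p=grab('wrist'); save(p,'w2.png'); st,c=redknob(p); print(st,c); k=w(p,*c,272); print(k); print(w(p,c[0],st[1]+st[3]-12,280))
```

```text
[ 284  245   26   47 1009] [295.54509415 268.4420218 ]
[632.81779571 213.20155985 272.        ]
[628.13835271 210.30344624 280.        ]
```

View pics/w2.png

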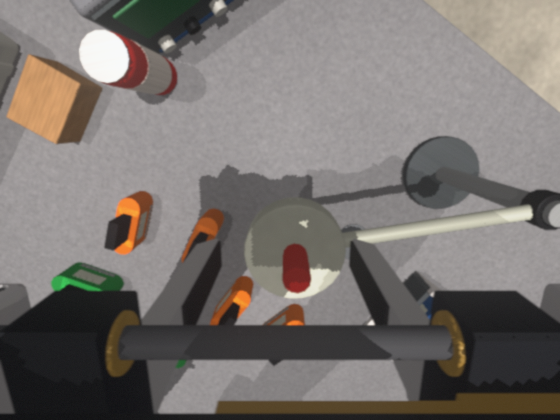

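The lamp stopped short at about 1.31 rad, with the knob at about (631,212). I finish the swing by pushing it from behind with shut fingers.

Run:
```python
from h import *
rel(581,179,252,0.62)
```

```text
REL cm [-9.44  0.72  7.96] turn -0.03 | at [655.5 237.5 331.5] [-3.142e+00  1.000e-03  5.900e-01] t 6.6
```

>>> carry_out:
  moves: "-3 -0.2 0 0 0 0;-6 -0.4 0 0 0 0;-9 -0.7 0 0 0 0;-9.5 -0.7 0 0 0 0;-9.5 -0.7 0 0 0 0"
  jaw: 0

```text
time: 7.02
position: [571.7, 189.8, 332.4]
tool_rot: [-3.14, -0.001, 0.589]
ft_force: [-0.0, 0.9, 0.2]
gripper_width: 0.585
gripper_force: 0.0
```

>>> carry_out:
  moves: "0 0 3 0 0 0;0 0 6 0 0 0;0 0 7.8 0 0 0;0 0 7.8 0 0 0;0 0 7.8 0 0 0"

```text
time: 7.43
position: [573.2, 190.7, 253.8]
tool_rot: [3.141, 0.001, 0.59]
ft_force: [-1.0, 0.4, 0.6]
gripper_width: 0.23
gripper_force: 0.0
```

>>> carry_out:
  moves: "0 0 0 0 0 0;0 0 0 0 0 0;0 0 0 0 0 0;0 0 0 0 0 0"

```text
time: 7.77
position: [573.2, 190.7, 254.9]
tool_rot: [-3.142, -0.001, 0.59]
ft_force: [-0.5, 0.3, 1.0]
gripper_width: 0.006
gripper_force: 0.0
```

>>> carry_out:
  moves: "1 0 0 0 0 0;2 0 0 0 0 0;3 0 0 0 0 0;4 0 0 0 0 0;4.5 0 0 0 0 0"

```text
time: 8.18
position: [604.5, 213.2, 252.7]
tool_rot: [-3.136, 0.017, 0.588]
ft_force: [-83.7, -25.7, 51.4]
gripper_width: 0.006
gripper_force: 44.4
```

>>> carry_out:
  moves: "-1 0 0 0 0 0;-2 0 0 0 0 0;-4 0 0 0 0 0;-4 0 -3 0 0 0;-4 0 -7 0 0 0"

```text
time: 8.6
position: [575.3, 192.8, 322.6]
tool_rot: [-3.141, 0.005, 0.589]
ft_force: [1.0, 0.4, -0.2]
gripper_width: 0.002
gripper_force: 0.0
```

>>> carry_out:
  moves: "-2 0 -2 0 0 0;-4 0 -2 0 0 0;-4 0 -2 0 0 0"

```text
time: 8.85
position: [543.2, 168.9, 345.5]
tool_rot: [-3.141, -0.002, 0.587]
ft_force: [-0.4, 0.4, 0.5]
gripper_width: 0.002
gripper_force: 0.0
```

Run:
```python
from h import *
for n in('wrist','top'):
    p=grab(n); st,c=redknob(p) if n=='wrist' else (0,(0,0)); print(n,st,c,w(p,*c,272)); save(p,n+'3.png')
    if n=='top':
        hsv=cv2.cvtColor(p['pixels'],cv2.COLOR_RGB2HSV); H,S,V=[hsv[...,i].astype(int) for i in range(3)]
        m=(((H<5)|(H>175))&(S>150)&(V>60)).astype(np.uint8); k,l,st,c=cv2.connectedComponentsWithStats(m)
        for i in range(1,k):
            if st[i,4]>15: print(st[i],c[i],w(p,*c[i],275))
        save(p,'top3c.png',(130,90,300,220),2.6)
```

```text
wrist [290  80  30  32 727] [304.57083906  95.21320495] [628.65516162 210.03204877 272.        ]
top 0 (0, 0) [1134.61792758  892.26843503  272.        ]
[396 120   6   6  26] [398.5        122.19230769] [ 796.91550995 -263.08388375  275.        ]
[139 168  16  15  78] [148.67948718 177.44871795] [612.00990857 397.11385456 275.        ]
[153 182  11  10  24] [159.5        187.83333333] [584.90225892 365.65800691 275.        ]
[392 304  30  26 254] [406.44094488 316.80708661] [ 284.10957301 -272.46680362  275.        ]
```

View pics/top3c.png

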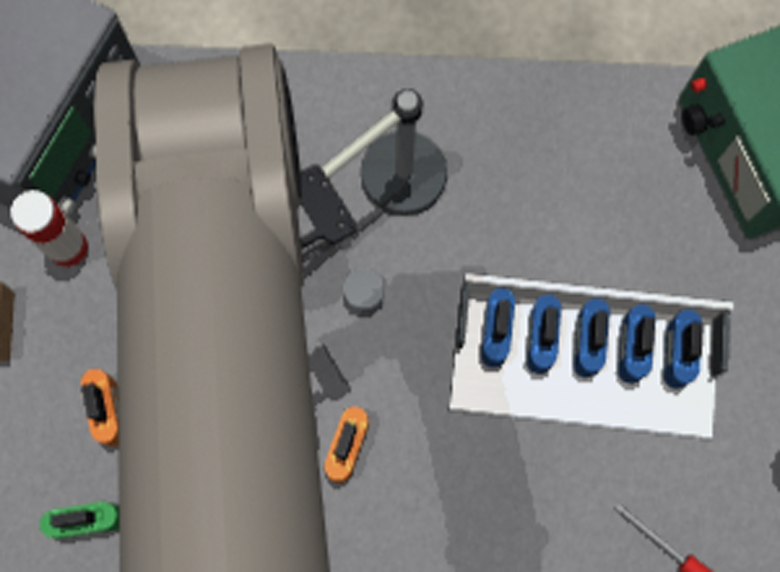

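The crop shows the rack clear, with five blue modules upright. The rack floor's front corners are at crop (449,408) and (712,437). The knob is still at (629,210) after a hard push, so the lamp is at its far stop. Next I measure the rack and the oranges.

```bash
cat >> h.py <<'E'
def oranges(p,z=60,amin=150):
    hsv=cv2.cvtColor(p['pixels'],cv2.COLOR_RGB2HSV); H,S,V=[hsv[...,i].astype(int) for i in range(3)]
    m=((H>=4)&(H<=18)&(S>170)&(V>70)).astype(np.uint8); m=cv2.morphologyEx(m,cv2.MORPH_CLOSE,np.ones((9,9),np.uint8))
    k,l,st,c=cv2.connectedComponentsWithStats(m); out=[]
    for i in range(1,k):
        if st[i,4]<amin: continue
        q=np.argwhere(l==i)[:,::-1].astype(np.float32); r=cv2.minAreaRect(q); b=cv2.boxPoints(r)
        wb=np.array([w(p,*x,z)[:2] for x in b]); e=wb[1:3]-wb[:2]; L=np.linalg.norm(e,axis=1); d=e[L.argmax()]
        out.append((np.round(r[0]),wb.mean(0).round(1),L.round(),round(np.arctan2(d[1],d[0])%np.pi,2)))
    return out
E
python3 - <<'E'
from h import *
p=grab('top')
f=lambda u,v,z:w(p,130+u/2.6,90+v/2.6,z)
a=f(449,408,10);b=f(712,437,10);print('front',a,b,np.linalg.norm(a-b)); c=f(467,276,70);d=f(733,304,70);print('back',c,d,np.linalg.norm(c-d))
for u,v in((505,316),(549,326),(598,330),(645,337),(690,342)): print('grip',f(u,v,100).round())
for l,z in(('new_module1',60),('fixed_module1',60)):
    for r in nets.search_frame(p,l): x,y,ww,h=r['box']; print(l,round(r['score'],2),np.round(r['box']),w(p,x+ww/2,y+h/2,z)[:2].round())
for r in ((169,246),(203,236),(232,261),(263,261)): print('or',w(p,*r,60).round())
p=grab('wrist')
for o in oranges(p): print(o)
E
```

```text
front [483.74822054 -28.40223248  10.        ] [ 462.18171794 -347.48799879   10.        ] 319.81375877011396
back [634.75992562 -41.848605    70.        ] [ 613.93047779 -358.20242541   70.        ] 317.0388076964219
grip [581. -85. 100.]
grip [ 571. -136.  100.]
grip [ 569. -192.  100.]
grip [ 563. -246.  100.]
grip [ 559. -298.  100.]
new_module1 0.9 [143. 282.  32.  17.] [327. 400.]
new_module1 0.72 [254. 248.  17.  30.] [424.  93.]
new_module1 0.67 [158. 231.  14.  32.] [458. 395.]
new_module1 0.48 [365. 208.  15.  29.] [ 562. -240.]
new_module1 0.29 [430. 256.  26.  23.] [ 431. -450.]
fixed_module1 0.79 [367. 206.  16.  32.] [ 564. -246.]
fixed_module1 0.71 [350. 204.  12.  30.] [ 572. -189.]
fixed_module1 0.66 [387. 205.  14.  38.] [ 561. -305.]
fixed_module1 0.63 [316. 198.  12.  34.] [578. -83.]
fixed_module1 0.6 [330. 206.  14.  28.] [ 565. -129.]
or [462. 382.  60.]
or [497. 281.  60.]
or [424. 187.  60.]
or [428.  93.  60.]
(array([127., 135.]), array([470.1, 381.6]), array([85., 43.]), np.float64(0.27))
(array([201., 154.]), array([504.4, 285.2]), array([87., 31.]), np.float64(0.13))
(array([234., 229.]), array([436.4, 190.9]), array([95., 30.]), np.float64(3.1))
```

View pics/wrist3.png

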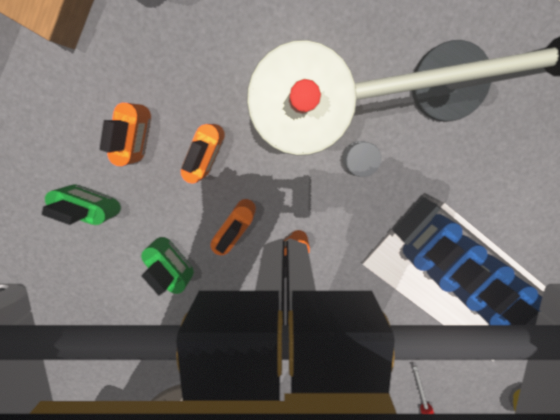

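The wrist view shows the parked lamp with its knob at (305,95). The oranges are at (127,135), (201,154), (234,229) and (298,240), the greens at (80,203) and (165,265), and the rack is at right. I will first grip and slide the blues to an even spread, so that 35 mm gaps open for the oranges.

```bash
cat >> h.py <<'E'
RO=np.array([573,-195.5]); RY=-0.067
def rk(x,y): c,s=np.cos(RY),np.sin(RY); return RO+[c*x-s*y,s*x+c*y]
def inrk(X): c,s=np.cos(RY),np.sin(RY); d=np.array(X[:2])-RO; return np.array([c*d[0]+s*d[1],-s*d[0]+c*d[1]])
E
python3 - <<'E'
from h import *
rel(560,-190,300,-0.067)
E
```

```text
REL cm [-18.79  30.93   4.41] turn 0.657 | at [544.  171.6 343.7] [3.141e+00 1.000e-03 5.900e-01] t 9.2
```

>>> carry_out:
  moves: "-2 3.1 0.4 0 0 0;-4 6.2 0.8 0 0 0;-6 9.3 1.2 0 0 0;-8 12.4 1.6 0 0 0;-10 15.5 2.1 0 0 0"
  jaw: 0.5

```text
time: 9.57
position: [546.9, -14.9, 322.9]
tool_rot: [3.141, 0.0, 0.59]
ft_force: [0.9, 1.3, -0.3]
gripper_width: 0.325
gripper_force: 0.0
```

>>> carry_out:
  moves: "-2 3.1 0.4 0 0 0.1;-4 6.2 0.8 0 0 0.2;-6 9.3 1.2 0 0 0.3;-8 12.4 1.6 0 0 0.4;-8.8 15.4 2.3 0 0 0.5"

```text
time: 9.98
position: [558.5, -193.6, 300.1]
tool_rot: [3.141, -0.0, 0.083]
ft_force: [0.1, 1.4, 1.1]
gripper_width: 0.5
gripper_force: 0.0
```

>>> carry_out:
  moves: "0 0 0 0 0 0.1;0 0 0 0 0 0.157;0 0 0 0 0 0.157;0 0 0 0 0 0.157;0 0 0 0 0 0.157"

```text
time: 10.4
position: [559.6, -189.8, 299.9]
tool_rot: [3.141, 0.0, -0.064]
ft_force: [-0.5, 0.1, 0.3]
gripper_width: 0.496
gripper_force: 0.0
```

Run:
```python
from h import *
p=grab('wrist'); save(p,'w4.png'); print(p['state']['position'],p['state']['tool_rot'])
```

```text
[ 559.59608514 -189.81597152  299.87289748] [ 3.14119553e+00  3.74538197e-04 -6.40247356e-02]
```

View pics/w4.png

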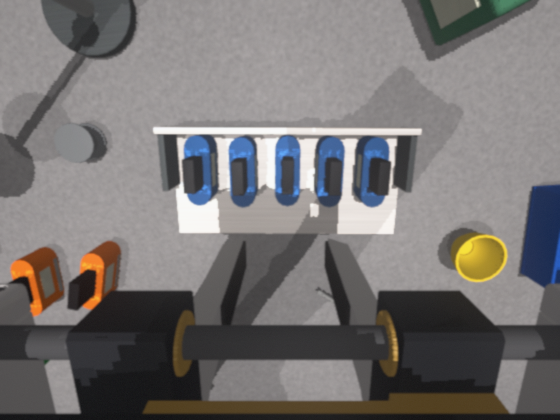

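Run:
```python
from h import *
p=grab('wrist'); im=p['pixels']
a=w(p,178,234,10);b=w(p,395.5,234,10); print('front',a,b,np.linalg.norm(a-b),'mid rk',inrk((a+b)/2), np.arctan2(-(a-b)[0],(a-b)[1]))
for z in(70,80):
    c=w(p,154,131,z);d=w(p,420.5,131,z);print('back',z,np.linalg.norm(c-d),inrk((c+d)/2))
for cx in(192,239,288,333,380):
    q=im[150:206,cx-16:cx+17].max(2)<45; q=q.astype(np.uint8); k,l,st,ce=cv2.connectedComponentsWithStats(q); i=1+st[1:,4].argmax()
    print(st[i]+[cx-16,150,0,0,0],inrk(w(p,ce[i][0]+cx-16,ce[i][1]+150,95)).round(1))
```

```text
front [481.54691838 -23.51682576  10.        ] [ 460.93346978 -348.65839296   10.        ] 325.7943415473406 mid rk [-102.16164992    2.57846522] -0.06331364397770094
back 70 318.09550626348715 [49.96617491  3.00261735]
back 80 310.0598503871234 [50.29978336  3.06390055]Traceback (most recent call last):
  File "<stdin>", line 7, in <module>
ValueError: attempt to get argmax of an empty sequence
```

```bash
sed -i 's/^RO=.*/RO=np.array([573.5,-194.0]); RY=-0.066/' h.py
python3 - <<'E'
from h import *
p=grab('wrist')
for u,v in((192,175),(239,177),(288,177),(333,178),(380,177)): print(inrk(w(p,u,v,97)).round(1))
y=inrk(w(p,192,175,97))[1]; x,yy=rk(0,y); rel(x,yy,120,-.066)
E
```

```text
[  0.8 111.2]
[-1.4 57.1]
[-1.2  0.5]
[ -2.3 -51.5]
[  -1.  -105.7]
REL cm [  1.43 -10.78  18.02] turn 0.001 | at [ 559.5 -189.7  300.2] [-3.141 -0.    -0.065] t 10.6
```

>>> carry_out:
  moves: "0.5 -3.5 2 0 0 0;1 -7 5 0 0 0;1.4 -10.8 8 0 0 0;1.4 -10.8 11 0 0 0;1.4 -10.8 11 0 0 0"

```text
time: 10.97
position: [578.7, -78.8, 184.9]
tool_rot: [-3.141, 0.007, -0.061]
ft_force: [-0.9, 0.5, -0.9]
gripper_width: 0.504
gripper_force: 0.0
```

>>> carry_out:
  moves: "0 0 3 0 0 0;0 0 6 0 0 0;0 0 9 0 0 0;0 0 11 0 0 0;0 0 11 0 0 0"

```text
time: 11.38
position: [579.2, -84.3, 78.6]
tool_rot: [3.141, 0.003, -0.068]
ft_force: [-0.6, 0.1, -0.1]
gripper_width: 0.498
gripper_force: 0.0
```

>>> carry_out:
  moves: "0 0 0 0 0 0;0 0 0 0 0 0;0 0 0 0 0 0;0 0 0 0 0 0;0 0 0 0 0 0"
  jaw: 0.1

```text
time: 11.8
position: [581.1, -83.3, 81.1]
tool_rot: [-3.141, -0.001, -0.067]
ft_force: [-0.4, 1.4, 0.9]
gripper_width: 0.185
gripper_force: 0.4
```

>>> carry_out:
  moves: "0 0 0 0 0 0;0 0 0 0 0 0;0 0 0 0 0 0"

```text
time: 12.05
position: [580.9, -83.3, 80.7]
tool_rot: [-3.141, -0.001, -0.067]
ft_force: [0.5, 2.1, 9.0]
gripper_width: 0.149
gripper_force: 30.0
```

Run:
```python
from h import *
s=robot.read_state(); print(inrk(s['position']),s['position'],s['ft_force'],s['gripper_force'],s['gripper_width'])
```

```text
[5.58754389e-02 1.10970761e+02] [580.87450792 -83.27453035  80.68379335] [0.46722057 2.06142851 9.02879114] 30.00172644853592 0.14893382086550197
```

>>> carry_out:
  moves: "0 -0.6 0 0 0 0;0 -1.2 0 0 0 0;0 -1.8 0 0 0 0;0 -2.2 0 0 0 0;0 -2.2 0 0 0 0"

```text
time: 12.47
position: [582.7, -60.9, 80.7]
tool_rot: [3.141, -0.001, -0.066]
ft_force: [0.5, 2.3, 8.9]
gripper_width: 0.146
gripper_force: 30.0
```

>>> carry_out:
  moves: "0 -0.1 0 0 0 0;0 -0.2 0 0 0 0;0 -0.2 0 0 0 0"

```text
time: 12.72
position: [582.7, -59.7, 80.7]
tool_rot: [3.141, -0.001, -0.067]
ft_force: [0.3, -1.5, 7.8]
gripper_width: 0.145
gripper_force: 30.0
```

>>> carry_out:
  moves: "0 -0.1 0 0 0 0;0 -0.2 0 0 0 0;0 -0.2 0 0 0 0"

```text
time: 12.97
position: [582.8, -57.8, 80.7]
tool_rot: [3.141, -0.001, -0.067]
ft_force: [0.4, -2.5, 8.3]
gripper_width: 0.147
gripper_force: 30.0
```

Run:
```python
from h import *
s=robot.read_state(); print(inrk(s['position']),s['position'],s['ft_force'],s['tool_rot'])
```

```text
[  0.29963767 136.53124799] [582.80350706 -57.78577087  80.69392686] [ 0.36252289 -2.53434619  8.29195345] [ 3.14095595e+00 -1.15671399e-03 -6.72980250e-02]
```

>>> carry_out:
  moves: "0 -0.1 0 0 0 0;0 -0.1 0 0 0 0;0 -0.1 0 0 0 0"

```text
time: 13.22
position: [582.8, -57.4, 80.7]
tool_rot: [3.14, -0.001, -0.068]
ft_force: [-0.6, -4.4, 6.7]
gripper_width: 0.15
gripper_force: 30.0
```

>>> carry_out:
  moves: "0 -0.1 0 0 0 0;0 -0.1 0 0 0 0;0 -0.1 0 0 0 0"

```text
time: 13.47
position: [582.8, -57.3, 80.7]
tool_rot: [3.139, -0.001, -0.069]
ft_force: [0.4, -9.3, 5.1]
gripper_width: 0.145
gripper_force: 30.0
```

>>> carry_out:
  moves: "0 -0.1 0 0 0 0;0 -0.1 0 0 0 0;0 -0.1 0 0 0 0"

```text
time: 13.72
position: [582.8, -57.2, 80.8]
tool_rot: [3.138, -0.002, -0.069]
ft_force: [-0.4, -13.4, 3.3]
gripper_width: 0.146
gripper_force: 30.0
```

>>> carry_out:
  moves: "0 0.2 0 0 0 0;0 0.2 0 0 0 0;0 0.2 0 0 0 0;0 0.2 0 0 0 0;0 0.2 0 0 0 0"
  jaw: 0.4

```text
time: 14.13
position: [582.3, -56.1, 80.0]
tool_rot: [-3.141, 0.0, -0.067]
ft_force: [0.5, -0.3, -0.9]
gripper_width: 0.396
gripper_force: 0.0
```

>>> carry_out:
  moves: "0 0 -2.5 0 0 0;0 0 -4.5 0 0 0;0 3 -4.5 0 0 0;0 6 -4.5 0 0 0;0 8 -4.5 0 0 0"

```text
time: 14.55
position: [576.8, -138.1, 125.6]
tool_rot: [3.141, -0.001, -0.067]
ft_force: [0.4, -0.2, 0.3]
gripper_width: 0.4
gripper_force: 0.0
```

>>> carry_out:
  moves: "0 0 0 0 0 0;0 0 2 0 0 0;0 0 4 0 0 0;0 0 4.5 0 0 0;0 0 4.5 0 0 0"

```text
time: 14.97
position: [576.2, -135.8, 79.0]
tool_rot: [3.142, 0.002, -0.067]
ft_force: [0.4, -0.9, 0.5]
gripper_width: 0.402
gripper_force: 0.0
```

>>> carry_out:
  moves: "0 0 0 0 0 0;0 0 0 0 0 0;0 0 0 0 0 0;0 0 0 0 0 0;0 0 0 0 0 0"
  jaw: 0.1

```text
time: 15.38
position: [577.4, -136.3, 80.7]
tool_rot: [-3.141, -0.001, -0.067]
ft_force: [-1.2, 2.6, 7.5]
gripper_width: 0.147
gripper_force: 30.0
```

>>> carry_out:
  moves: "0 0 0 0 0 0;0 0 0 0 0 0;0 0 0 0 0 0;0 0 0 0 0 0"

```text
time: 15.72
position: [577.3, -136.3, 80.7]
tool_rot: [-3.141, -0.001, -0.067]
ft_force: [-0.9, 2.9, 8.0]
gripper_width: 0.148
gripper_force: 30.0
```

```bash
sed -i 's/^RO=.*/RO=np.array([573.6,-193.0]); RY=-0.067/' h.py
python3 - <<'E'
from h import *
s=robot.read_state(); print(inrk(s['position']),s['position'],s['ft_force'],s['gripper_width'],s['gripper_force'])
E
```

```text
[-0.0597629  56.86790909] [ 577.34767111 -136.25568207   80.69685893] [-0.86934008  2.85285581  8.02705893] 0.1481229280766255 29.99545991420746
```

>>> carry_out:
  moves: "0 -0.4 0 0 0 0;0 -0.8 0 0 0 0;0 -1.1 0 0 0 0;0 -1.1 0 0 0 0"

```text
time: 16.05
position: [578.3, -125.1, 80.7]
tool_rot: [3.141, -0.001, -0.067]
ft_force: [-0.4, 0.6, 8.4]
gripper_width: 0.145
gripper_force: 30.0
```

>>> carry_out:
  moves: "0 0 0 0 0 0;0 0 0 0 0 0;0 0 0 0 0 0;0 0 0 0 0 0;0 0 0 0 0 0"
  jaw: 0.4

```text
time: 16.47
position: [577.6, -125.4, 80.0]
tool_rot: [3.142, 0.0, -0.067]
ft_force: [-0.1, 0.5, 0.4]
gripper_width: 0.395
gripper_force: 0.0
```

>>> carry_out:
  moves: "0 0 -2.5 0 0 0;0 0 -4.5 0 0 0;0 3 -4.5 0 0 0;0 6 -4.5 0 0 0;0 6.8 -4.5 0 0 0"

```text
time: 16.88
position: [572.4, -197.2, 125.9]
tool_rot: [3.14, -0.001, -0.07]
ft_force: [-0.9, -1.0, -0.2]
gripper_width: 0.399
gripper_force: 0.0
```

>>> carry_out:
  moves: "0 0 0 0 0 0;0 0 2 0 0 0;0 0 4 0 0 0;0 0 4.5 0 0 0;0 0 4.5 0 0 0"

```text
time: 17.3
position: [572.4, -192.3, 78.8]
tool_rot: [-3.141, 0.003, -0.067]
ft_force: [-0.1, -0.3, -0.1]
gripper_width: 0.399
gripper_force: 0.0
```

>>> carry_out:
  moves: "0 0 0 0 0 0;0 0 0 0 0 0;0 0 0 0 0 0;0 0 0 0 0 0;0 0 0 0 0 0"
  jaw: 0.1

```text
time: 17.72
position: [573.5, -193.2, 80.7]
tool_rot: [-3.141, -0.001, -0.067]
ft_force: [0.8, 1.3, 6.2]
gripper_width: 0.146
gripper_force: 30.0
```

>>> carry_out:
  moves: "0 0 0 0 0 0;0 0 0 0 0 0;0 0 0 0 0 0;0 0 0 0 0 0"

```text
time: 18.05
position: [573.5, -193.2, 80.7]
tool_rot: [-3.141, -0.001, -0.067]
ft_force: [-1.0, 0.8, 7.4]
gripper_width: 0.148
gripper_force: 30.0
```

```bash
cat > s.py <<'E'
from h import *
s=robot.read_state(); print(inrk(s['position']).round(1),s['position'].round(1),s['tool_rot'].round(3),s['ft_force'].round(1),s['gripper_width'].round(3),s['gripper_force'].round(),s['time'])
E
python3 s.py
```

```text
Traceback (most recent call last):
  File "s.py", line 2, in <module>
    s=robot.read_state(); print(inrk(s['position']).round(1),s['position'].round(1),s['tool_rot'].round(3),s['ft_force'].round(1),s['gripper_width'].round(3),s['gripper_force'].round(),s['time'])
                                                                                                                                  ^^^^^^^^^^^^^^^^^^^^^^^^
AttributeError: 'float' object has no attribute 'round'
```

>>> carry_out:
  moves: "0 0 0 0 0 0;0 0 0 0 0 0;0 0 0 0 0 0;0 0 0 0 0 0;0 0 0 0 0 0"
  jaw: 0.4

```text
time: 18.47
position: [573.1, -193.2, 80.0]
tool_rot: [3.142, 0.0, -0.067]
ft_force: [-0.7, 0.0, -0.2]
gripper_width: 0.398
gripper_force: 0.0
```

>>> carry_out:
  moves: "0 0 -2.5 0 0 0;0 0 -4.5 0 0 0;0 3 -4.5 0 0 0;0 5.3 -4.5 0 0 0;0 5.3 -4.5 0 0 0"

```text
time: 18.88
position: [568.6, -250.5, 126.0]
tool_rot: [3.139, -0.001, -0.071]
ft_force: [-1.3, 0.0, 0.3]
gripper_width: 0.399
gripper_force: 0.0
```

>>> carry_out:
  moves: "0 0 0 0 0 0;0 0 2 0 0 0;0 0 4 0 0 0;0 0 4.5 0 0 0;0 0 4.5 0 0 0"

```text
time: 19.3
position: [568.9, -245.0, 78.8]
tool_rot: [-3.141, 0.003, -0.067]
ft_force: [-0.1, 0.2, 0.9]
gripper_width: 0.401
gripper_force: 0.0
```

>>> carry_out:
  moves: "0 0 0 0 0 0;0 0 0 0 0 0;0 0 0 0 0 0;0 0 0 0 0 0;0 0 0 0 0 0"
  jaw: 0.1

```text
time: 19.72
position: [569.8, -246.2, 80.6]
tool_rot: [3.142, -0.001, -0.067]
ft_force: [-0.0, 1.2, 4.1]
gripper_width: 0.149
gripper_force: 30.0
```

>>> carry_out:
  moves: "0 0 0 0 0 0;0 0 0 0 0 0;0 0.5 0 0 0 0;0 1 0 0 0 0;0 1.5 0 0 0 0"

```text
time: 20.13
position: [569.1, -261.0, 80.6]
tool_rot: [-3.141, -0.001, -0.067]
ft_force: [-0.3, 1.7, 5.9]
gripper_width: 0.147
gripper_force: 30.0
```

>>> carry_out:
  moves: "0 0 0 0 0 0;0 0 0 0 0 0;0 0 0 0 0 0"

```text
time: 20.38
position: [568.8, -261.7, 80.6]
tool_rot: [3.141, -0.001, -0.068]
ft_force: [-1.5, -1.4, 5.7]
gripper_width: 0.146
gripper_force: 30.0
```

>>> carry_out:
  moves: "0 0 0 0 0 0;0 0 0 0 0 0;0 0 0 0 0 0;0 0 0 0 0 0;0 0 0 0 0 0"
  jaw: 0.4

```text
time: 20.8
position: [568.5, -260.9, 79.9]
tool_rot: [-3.141, 0.0, -0.067]
ft_force: [0.0, -0.8, -1.0]
gripper_width: 0.395
gripper_force: 0.0
```

>>> carry_out:
  moves: "0 0 -2.5 0 0 0;0 0 -4.5 0 0 0;0 3 -4.5 0 0 0;0 3.8 -4.5 0 0 0;0 3.8 -4.5 0 0 0"

```text
time: 21.22
position: [565.3, -301.4, 125.5]
tool_rot: [3.14, -0.0, -0.07]
ft_force: [0.2, -0.4, 0.2]
gripper_width: 0.398
gripper_force: 0.0
```

>>> carry_out:
  moves: "0 0 0 0 0 0;0 0 2 0 0 0;0 0 4 0 0 0;0 0 4.5 0 0 0;0 0 4.5 0 0 0"

```text
time: 21.63
position: [565.3, -297.9, 78.6]
tool_rot: [-3.141, 0.003, -0.067]
ft_force: [1.0, -0.8, -0.1]
gripper_width: 0.403
gripper_force: 0.2
```

>>> carry_out:
  moves: "0 0 0 0 0 0;0 0 0 0 0 0;0 0 0 0 0 0;0 0 0 0 0 0;0 0 0 0 0 0"
  jaw: 0.1

```text
time: 22.05
position: [566.4, -299.1, 80.8]
tool_rot: [3.141, -0.001, -0.067]
ft_force: [-0.3, 0.8, 6.1]
gripper_width: 0.146
gripper_force: 30.0
```

>>> carry_out:
  moves: "0 0 0 0 0 0;0 0.7 0 0 0 0;0 1.4 0 0 0 0;0 2 0 0 0 0;0 2.4 0 0 0 0"

```text
time: 22.47
position: [564.8, -323.3, 80.8]
tool_rot: [-3.141, -0.001, -0.067]
ft_force: [0.0, 2.6, 7.0]
gripper_width: 0.144
gripper_force: 30.0
```

```bash
sed -i 's/\.round([0-9]*),s\[.gripper_force.\].round()/,s["gripper_force"]/' s.py; python3 s.py
```

```text
[-1.000e-01 -1.306e+02] [ 564.8 -323.3   80.8] [-3.141e+00 -1.000e-03 -6.700e-02] [0.  2.6 7. ] 0.1440968919616221 30.001854300498962 22.4667
```

>>> carry_out:
  moves: "0 0.3 0 0 0 0;0 0.5 0 0 0 0;0 0.5 0 0 0 0;0 0.5 0 0 0 0"

```text
time: 22.8
position: [564.4, -328.4, 80.8]
tool_rot: [3.141, -0.001, -0.067]
ft_force: [0.2, -0.1, 4.7]
gripper_width: 0.144
gripper_force: 30.0
```

>>> carry_out:
  moves: "0 0 0 0 0 0;0 0 0 0 0 0;0 0 0 0 0 0;0 0 0 0 0 0;0 0 0 0 0 0"
  jaw: 0.4

```text
time: 23.22
position: [564.0, -327.8, 80.0]
tool_rot: [-3.142, 0.0, -0.067]
ft_force: [0.2, 0.4, -0.2]
gripper_width: 0.398
gripper_force: 0.0
```

>>> carry_out:
  moves: "0 0 -4 0 0 0;0 0 -8 0 0 0;-1 -2 -10 0 0 0;-2 -4 -13 0 0 0;-3 -7 -15 0 0 0"
  jaw: 0.7

```text
time: 23.63
position: [538.0, -257.6, 232.2]
tool_rot: [3.141, -0.001, -0.07]
ft_force: [1.1, -0.2, 1.8]
gripper_width: 0.688
gripper_force: 0.0
```

```bash
python3 s.py; python3 -c "
from h import *
rel(420,140,300,-0.15)"
```

```text
[-31.2 -66.8] [ 538.  -257.6  232.2] [ 3.141e+00 -1.000e-03 -7.000e-02] [ 1.1 -0.2  1.8] 0.6881112629439171 0.0 23.6333
REL cm [-14.55 -38.82  -6.84] turn 0.08 | at [ 538.  -257.6  232.2] [ 3.141e+00 -1.000e-03 -7.000e-02] t 23.6
```

>>> carry_out:
  moves: "-1.5 -3.8 -0.7 0 0 0;-3 -7.6 -1.4 0 0 0;-4.5 -11.4 -2.1 0 0 0;-6 -15.2 -2.8 0 0 0;-7.3 -19 -3.4 0 0 0"

```text
time: 24.05
position: [491.9, -105.2, 257.5]
tool_rot: [3.141, 0.0, -0.067]
ft_force: [0.1, -0.5, 0.3]
gripper_width: 0.7
gripper_force: 0.0
```

>>> carry_out:
  moves: "-1.5 -3.8 -0.7 0 0 0;-3 -7.6 -1.4 0 0 0;-4.5 -11.4 -2.1 0 0 0;-6 -15.2 -2.8 0 0 0;-7.3 -19 -3.4 0 0 0.08"

```text
time: 24.47
position: [451.6, 21.9, 280.7]
tool_rot: [-3.138, 0.0, -0.128]
ft_force: [1.9, 0.3, -0.5]
gripper_width: 0.701
gripper_force: 0.0
```

>>> carry_out:
  moves: "0 0 0 0 0 0;0 0 0 0 0 0;0 0 0 0 0 0;0 0 0 0 0 0"

```text
time: 24.8
position: [452.1, 18.5, 279.8]
tool_rot: [3.141, 0.002, -0.134]
ft_force: [-1.0, -0.2, -0.1]
gripper_width: 0.7
gripper_force: 0.0
```

Run:
```python
from h import *
p=grab('wrist'); save(p,'w5.png'); print(p['state']['position'],p['state']['tool_rot'])
for o in oranges(p): print(o)
```

```text
[452.14822802  18.49036369 279.80934815] [ 3.14062787e+00  1.94651118e-03 -1.34066008e-01]
(array([ 72., 169.]), array([503.9, 269.7]), array([55., 85.]), np.float64(0.11))
(array([228., 204.]), array([436.3,  92.8]), array([86., 31.]), np.float64(2.82))
(array([ 23., 208.]), array([464.6, 345.1]), array([55., 88.]), np.float64(2.81))
(array([159., 217.]), array([431.6, 179.7]), array([42., 87.]), np.float64(3.11))
```

View pics/w5.png

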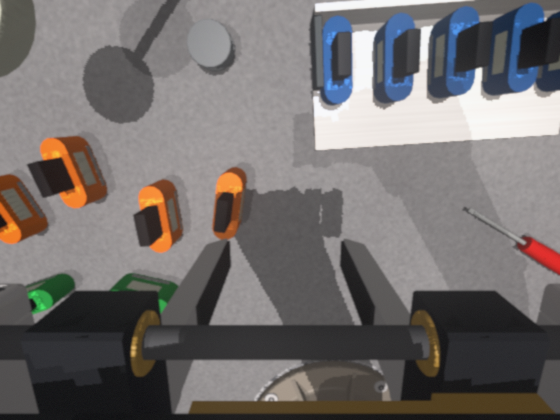

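The crop shows O1 at (228,204), O2 at (159,217), O3 at (72,169) and O4 partly at (15,208). The greens are at lower left, and the blues in the rack are upright and spread. I pick O1.

```bash
python3 -c "
from h import *
rel(436.5,92.5,70,-0.32)"
```

```text
REL cm [-2.5  -7.16 20.97] turn 0.186 | at [452.2  18.5 279.8] [ 3.14e+00  2.00e-03 -1.34e-01] t 24.9
```

>>> carry_out:
  moves: "-1 -3 2 0 0 0.1;-2 -6 4 0 0 0.18;-2.5 -7.2 7 0 0 0.18;-2.5 -7.2 9 0 0 0.18;-2.5 -7.2 9 0 0 0.18"

```text
time: 25.27
position: [435.0, 93.4, 187.0]
tool_rot: [3.134, 0.003, -0.312]
ft_force: [-0.7, -0.5, -0.9]
gripper_width: 0.697
gripper_force: 0.0
```

Run:
```python
from h import *
p=grab('wrist'); save(p,'w6.png')
for o in oranges(p,55): print(o)
rel(436.5,92.5,70,-0.32)
```

```text
(array([ 80., 190.]), array([504. , 271.8]), array([56., 85.]), np.float64(0.17))
(array([282., 202.]), array([435.2,  95.7]), array([29., 90.]), np.float64(2.84))
(array([190., 217.]), array([449.2, 184.6]), array([38., 57.]), np.float64(2.86))
(array([ 16., 256.]), array([463.5, 363.7]), array([66., 75.]), np.float64(0.3))
REL cm [ 0.08 -0.07 11.9 ] turn 0.006 | at [436.   92.8 189. ] [ 3.135e+00  2.000e-03 -3.140e-01] t 25.3
```

>>> carry_out:
  moves: "0 -0.2 4 0 0 0;0 -0.2 8 0 0 0;0 -0.2 11.9 0 0 0;0 -0.2 11.9 0 0 0;0 -0.2 11.9 0 0 0"
  jaw: 0.5

```text
time: 25.73
position: [437.3, 94.9, 72.0]
tool_rot: [3.139, 0.002, -0.315]
ft_force: [0.1, 0.9, 0.7]
gripper_width: 0.498
gripper_force: 0.0
```

>>> carry_out:
  moves: "0 0 0 0 0 0;0 0 0 0 0 0;0 0 0 0 0 0;0 0 0 0 0 0;0 0 0 0 0 0"
  jaw: 0.1

```text
time: 26.15
position: [437.3, 97.4, 72.1]
tool_rot: [-3.14, 0.001, -0.311]
ft_force: [0.6, -0.0, 1.3]
gripper_width: 0.182
gripper_force: 0.4
```

>>> carry_out:
  moves: "0 0 0 0 0 0;0 0 0 0 0 0;0 0 0 0 0 0;0 0 0 0 0 0"

```text
time: 26.48
position: [437.2, 97.1, 71.6]
tool_rot: [-3.141, 0.002, -0.311]
ft_force: [-4.0, 1.8, 17.3]
gripper_width: 0.145
gripper_force: 30.0
```

>>> carry_out:
  moves: "0 0 -1 0 0 0;0 0 -2 0 0 0;0 0 -3 0 0 0;0 0 -4 0 0 0;0 0 -4 0 0 0"

```text
time: 26.9
position: [437.5, 96.9, 112.2]
tool_rot: [-3.141, 0.001, -0.312]
ft_force: [-0.3, -0.7, -2.5]
gripper_width: 0.145
gripper_force: 30.0
```

```bash
python3 s.py; python3 -c "
from h import *
print(rk(-103,102)); rel(*rk(-103,102),None,-0.067)"
```

```text
[-155.2  280.1] [437.5  96.9 112.2] [-3.141e+00  1.000e-03 -3.120e-01] [-0.3 -0.7 -2.5] 0.14453481871934282 29.999360740184784 26.9
[477.65998521 -84.33301531]
REL cm [ 9.38 16.02 -0.02] turn -0.245 | at [437.5  96.9 112.2] [-3.141e+00  1.000e-03 -3.120e-01] t 26.9
```

>>> carry_out:
  moves: "1.9 3.2 0 0 0 0;3.8 6.4 0 0 0 0;5.7 9.6 0 0 0 -0.08;7.6 12.8 0 0 0 -0.16;9.4 16 0 0 0 -0.245"

```text
time: 27.32
position: [477.1, -84.2, 110.5]
tool_rot: [3.141, 0.002, -0.065]
ft_force: [0.7, 0.9, -3.0]
gripper_width: 0.149
gripper_force: 30.0
```

>>> carry_out:
  moves: "0 0 0 0 0 0;0 0 0 0 0 0;0 0 0 0 0 0;0 0 0 0 0 0"

```text
time: 27.65
position: [476.9, -81.8, 110.6]
tool_rot: [3.141, 0.002, -0.069]
ft_force: [0.2, 0.4, -2.7]
gripper_width: 0.148
gripper_force: 30.0
```

```bash
python3 s.py; python3 -c "
from h import *
rel(*rk(-103,102),82.5,-0.067)"
```

```text
[-103.9  104.5] [476.9 -81.8 110.6] [ 3.141e+00  2.000e-03 -6.900e-02] [ 0.2  0.4 -2.7] 0.14849622638915946 29.999191761016846 27.65
REL cm [0.1  0.25 2.81] turn -0.002 | at [476.9 -81.8 110.6] [ 3.141e+00  2.000e-03 -6.900e-02] t 27.6
```

>>> carry_out:
  moves: "0.1 0.25 1 0 0 0;0.1 0.25 2 0 0 0;0.1 0.25 2.8 0 0 0;0.1 0.25 2.8 0 0 0;0.1 0.25 2.8 0 0 0"

```text
time: 28.07
position: [477.4, -85.3, 82.1]
tool_rot: [3.141, 0.003, -0.07]
ft_force: [-0.2, -0.4, -2.8]
gripper_width: 0.146
gripper_force: 30.0
```

>>> carry_out:
  moves: "1 0 0 0 0 0;2 0 0 0 0 0;3 0 0 0 0 0;4 0 0 0 0 0;5 0 0 0 0 0"

```text
time: 28.48
position: [529.3, -89.1, 83.0]
tool_rot: [3.141, 0.001, -0.07]
ft_force: [-0.8, -1.1, -4.8]
gripper_width: 0.143
gripper_force: 30.0
```

>>> carry_out:
  moves: "1 0 0 0 0 0;2 0 0 0 0 0;3 0 0 0 0 0;4 0 0 0 0 0;4.5 0 0 0 0 0"

```text
time: 28.9
position: [574.3, -92.3, 82.9]
tool_rot: [3.141, 0.001, -0.07]
ft_force: [-0.3, 0.2, -2.7]
gripper_width: 0.147
gripper_force: 30.0
```

>>> carry_out:
  moves: "0 0 0 0 0 0;0 0 0 0 0 0"

```text
time: 29.07
position: [572.6, -92.4, 82.7]
tool_rot: [3.141, 0.002, -0.07]
ft_force: [-0.7, 0.0, -3.8]
gripper_width: 0.146
gripper_force: 30.0
```

```bash
python3 s.py
```

```text
[ -7.8 100.3] [572.6 -92.4  82.7] [ 3.141e+00  2.000e-03 -7.000e-02] [-0.7  0.  -3.8] 0.1462396905228516 29.99928116798401 29.0667
```

>>> carry_out:
  moves: "0.3 0 0.1 0 0 0;0.6 0 0.1 0 0 0;0.8 0 0.1 0 0 0;0.8 0 0.1 0 0 0"

```text
time: 29.4
position: [581.1, -92.7, 81.9]
tool_rot: [3.141, 0.001, -0.07]
ft_force: [-1.0, -0.0, -3.4]
gripper_width: 0.141
gripper_force: 30.0
```

>>> carry_out:
  moves: "0.1 0 0 0 0 0;0.2 0 0 0 0 0;0.2 0 0 0 0 0"

```text
time: 29.65
position: [582.9, -92.9, 81.9]
tool_rot: [3.141, 0.001, -0.07]
ft_force: [0.2, -0.0, -4.0]
gripper_width: 0.144
gripper_force: 30.0
```

>>> carry_out:
  moves: "0.1 0 0 0 0 0;0.2 0 0 0 0 0;0.2 0 0 0 0 0"

```text
time: 29.9
position: [584.9, -93.1, 81.9]
tool_rot: [3.141, 0.001, -0.07]
ft_force: [-0.9, -0.1, -2.5]
gripper_width: 0.149
gripper_force: 30.0
```

```bash
python3 s.py
```

```text
[  4.6 100.5] [584.9 -93.1  81.9] [ 3.141e+00  1.000e-03 -7.000e-02] [-0.9 -0.1 -2.5] 0.148666885868046 29.99937504529953 29.9
```

>>> carry_out:
  moves: "0.1 0 0 0 0 0;0.2 0 0 0 0 0;0.2 0 0 0 0 0"

```text
time: 30.15
position: [586.4, -93.2, 81.7]
tool_rot: [3.141, 0.002, -0.07]
ft_force: [-0.8, 1.0, -1.3]
gripper_width: 0.147
gripper_force: 30.0
```

>>> carry_out:
  moves: "0.1 0 0 0 0 0;0.1 0 0 0 0 0;0.1 0 0 0 0 0"

```text
time: 30.4
position: [587.0, -93.3, 81.6]
tool_rot: [3.141, 0.003, -0.07]
ft_force: [-5.6, 0.5, -2.3]
gripper_width: 0.146
gripper_force: 30.0
```

>>> carry_out:
  moves: "0.1 0 0 0 0 0;0.1 0 0 0 0 0;0.1 0 0 0 0 0"

```text
time: 30.65
position: [587.4, -93.3, 81.4]
tool_rot: [-3.142, 0.004, -0.07]
ft_force: [-8.6, 0.5, -1.1]
gripper_width: 0.147
gripper_force: 30.0
```

```bash
python3 s.py
```

```text
[  7.1 100.4] [587.4 -93.3  81.4] [-3.142  0.004 -0.07 ] [-8.6  0.5 -1.1] 0.14724612537629872 29.9998077750206 30.65
```

>>> carry_out:
  moves: "-0.1 0 0 0 0 0;-0.1 0 0 0 0 0;-0.1 0 0 0 0 0;-0.1 0 0 0 0 0"
  jaw: 0.28

```text
time: 30.98
position: [588.2, -93.3, 82.1]
tool_rot: [3.141, 0.001, -0.07]
ft_force: [-0.1, 0.1, -0.4]
gripper_width: 0.283
gripper_force: 0.0
```

>>> carry_out:
  moves: "0 0 -2 0 0 0;0 0 -5 0 0 0;0 0 -8 0 0 0;-3 -1 -10 0 0 0;-5 -3 -12 0 0 0"

```text
time: 31.4
position: [539.1, -62.2, 202.9]
tool_rot: [3.14, 0.001, -0.074]
ft_force: [-0.1, 0.7, 1.3]
gripper_width: 0.279
gripper_force: 0.0
```

>>> carry_out:
  moves: "-1.5 -3.8 0 0 0 0;-3 -7.6 0 0 0 0;-4.5 -11.4 0 0 0 0;-6 -15.2 0 0 0 0;-7.5 -19 0 0 0 0"
  jaw: 0.7

```text
time: 31.82
position: [477.9, 136.8, 202.4]
tool_rot: [-3.141, 0.001, -0.07]
ft_force: [1.3, 0.4, 0.3]
gripper_width: 0.599
gripper_force: 0.0
```

```bash
python3 s.py; python3 -c "
from h import *
rel(430,180,200,-0.03)"
```

```text
[-117.6  322.7] [477.9 136.8 202.4] [-3.141e+00  1.000e-03 -7.000e-02] [1.3 0.4 0.3] 0.5992930768735764 0.0 31.8167
REL cm [-5.08 -3.97  0.25] turn -0.04 | at [477.9 136.8 202.4] [-3.141e+00  1.000e-03 -7.000e-02] t 31.8
```

>>> carry_out:
  moves: "-2 -1.6 0 0 0 0;-4 -3 0 0 0 -0.04;-5 -4 0 0 0 -0.04;-5 -4 0 0 0 -0.04;-5 -4 0 0 0 -0.04"

```text
time: 32.23
position: [431.6, 179.0, 202.4]
tool_rot: [-3.141, 0.001, -0.029]
ft_force: [0.3, -0.8, 0.4]
gripper_width: 0.7
gripper_force: 0.0
```

Run:
```python
from h import *
p=grab('wrist'); save(p,'w7.png'); print(p['state']['position'])
for o in oranges(p,52): print(o)
```

```text
[431.56574677 179.01359223 202.36635736]
(array([175., 128.]), array([502.2, 282. ]), array([40., 86.]), np.float64(0.16))
(array([ 81., 165.]), array([469.6, 378.2]), array([55., 86.]), np.float64(0.34))
(array([274., 199.]), array([429.8, 190.4]), array([90., 30.]), np.float64(3.05))
```

View pics/w7.png

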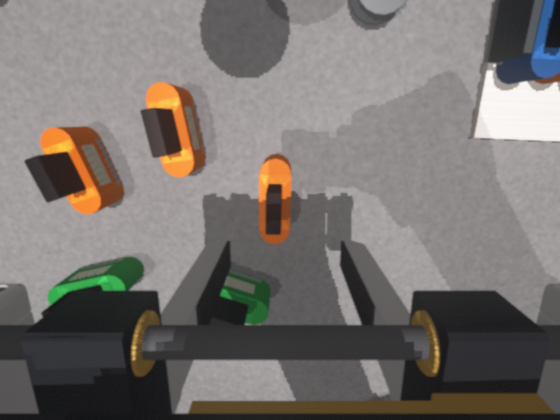

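The crop shows O2 at (274,199) between the fingers, O3 at (174,128) and O4 at (80,168). A green look-alike at (243,293) is clear of the finger paths.

```bash
python3 -c "
from h import *
rel(427,190,71,-0.09)"
```

```text
REL cm [-0.52 -1.15 13.13] turn 0.06 | at [432.  178.2 202.3] [-3.141e+00  1.000e-03 -3.000e-02] t 32.3
```

>>> carry_out:
  moves: "-0.5 -1.1 3 0 0 0.06;-0.5 -1.1 6 0 0 0.06;-0.5 -1.1 9 0 0 0.06;-0.5 -1.1 12 0 0 0.06;-0.5 -1.1 13.1 0 0 0.06"
  jaw: 0.5

```text
time: 32.7
position: [426.3, 187.4, 67.8]
tool_rot: [3.138, 0.003, -0.092]
ft_force: [-1.1, 0.1, -0.9]
gripper_width: 0.5
gripper_force: 0.0
```

>>> carry_out:
  moves: "0 0 0 0 0 0;0 0 0 0 0 0;0 0 0 0 0 0;0 0 0 0 0 0;0 0 0 0 0 0"
  jaw: 0.1

```text
time: 33.12
position: [427.3, 189.9, 72.0]
tool_rot: [-3.14, 0.0, -0.09]
ft_force: [0.4, 0.4, 0.5]
gripper_width: 0.183
gripper_force: 0.0
```

>>> carry_out:
  moves: "0 0 0 0 0 0;0 0 0 0 0 0;0 0 0 0 0 0;0 0 0 0 0 0"

```text
time: 33.45
position: [427.1, 190.0, 71.9]
tool_rot: [-3.141, 0.001, -0.09]
ft_force: [-2.0, -0.2, 11.0]
gripper_width: 0.144
gripper_force: 30.0
```

>>> carry_out:
  moves: "0 0 -1 0 0 0;0 0 -2 0 0 0;0 0 -3 0 0 0;0 0 -4 0 0 0;0 0 -4 0 0 0"

```text
time: 33.87
position: [427.6, 190.1, 113.2]
tool_rot: [-3.14, -0.0, -0.09]
ft_force: [1.0, 1.1, -2.7]
gripper_width: 0.15
gripper_force: 30.0
```

```bash
python3 s.py; python3 -c "
from h import *
rel(*rk(-103,34),None,-0.067)"
```

```text
[-171.3  372.5] [427.6 190.1 113.2] [-3.14 -0.   -0.09] [ 1.   1.1 -2.7] 0.14986714212879765 29.982700645923615 33.8667
REL cm [ 7.61 33.68 -0.07] turn -0.023 | at [427.6 190.1 113.2] [-3.14 -0.   -0.09] t 33.9
```

>>> carry_out:
  moves: "0.8 3.4 0 0 0 0;1.6 6.8 0 0 0 0;2.4 10.2 0 0 0 0;3.1 13.5 0 0 0 0;3.8 16.8 0 0 0 0"

```text
time: 34.28
position: [449.4, 17.5, 111.3]
tool_rot: [-3.141, 0.001, -0.089]
ft_force: [1.5, -0.4, -2.8]
gripper_width: 0.145
gripper_force: 30.0
```

>>> carry_out:
  moves: "0.8 3.4 0 0 0 0;1.6 6.8 0 0 0 0;2.4 10.2 0 0 0 0;3.1 13.5 0 0 0 0;3.8 16.8 0 0 0 -0.023"

```text
time: 34.7
position: [472.1, -153.5, 111.1]
tool_rot: [3.142, 0.001, -0.067]
ft_force: [0.4, 0.8, -2.9]
gripper_width: 0.151
gripper_force: 30.0
```

>>> carry_out:
  moves: "0 0 0 0 0 0;0 0 0 0 0 0;0 0 0 0 0 0;0 0 0 0 0 0"

```text
time: 35.03
position: [472.2, -150.7, 111.0]
tool_rot: [-3.141, 0.002, -0.066]
ft_force: [0.3, 0.7, -3.3]
gripper_width: 0.147
gripper_force: 30.0
```

```bash
python3 s.py; python3 -c "
from h import *
rel(*rk(-103,34),83,-0.067)"
```

```text
[-104.    35.4] [ 472.2 -150.7  111. ] [-3.141e+00  2.000e-03 -6.600e-02] [ 0.3  0.7 -3.3] 0.1470535947783326 29.997728168964386 35.0333
REL cm [0.11 0.14 2.8 ] turn 0.001 | at [ 472.2 -150.7  111. ] [-3.141e+00  2.000e-03 -6.600e-02] t 35.0
```

>>> carry_out:
  moves: "0.1 0.15 1 0 0 0;0.1 0.15 2 0 0 0;0.1 0.15 2.8 0 0 0;0.1 0.15 2.8 0 0 0;0.1 0.15 2.8 0 0 0"

```text
time: 35.45
position: [472.5, -153.3, 82.1]
tool_rot: [3.141, 0.003, -0.067]
ft_force: [0.1, 0.3, -2.2]
gripper_width: 0.146
gripper_force: 30.0
```

>>> carry_out:
  moves: "1 0 0 0 0 0;2 0 0 0 0 0;3 0 0 0 0 0;4 0 0 0 0 0;5 0 0 0 0 0"

```text
time: 35.87
position: [524.4, -156.9, 83.0]
tool_rot: [3.141, 0.001, -0.067]
ft_force: [-1.5, -0.2, -3.0]
gripper_width: 0.146
gripper_force: 30.0
```

>>> carry_out:
  moves: "1 0 0 0 0 0;2 0 0 0 0 0;3 0 0 0 0 0;4 0 0 0 0 0;4.8 0 0 0 0 0"

```text
time: 36.28
position: [572.0, -160.2, 82.8]
tool_rot: [3.141, 0.001, -0.067]
ft_force: [-0.3, 1.0, -3.5]
gripper_width: 0.147
gripper_force: 30.0
```

>>> carry_out:
  moves: "0 0 0.1 0 0 0;0.1 0 0.1 0 0 0;0.2 0 0.1 0 0 0"

```text
time: 36.53
position: [572.3, -160.4, 81.7]
tool_rot: [3.141, 0.002, -0.067]
ft_force: [-0.1, 0.5, -2.2]
gripper_width: 0.151
gripper_force: 30.0
```

>>> carry_out:
  moves: "0.1 0 0 0 0 0;0.2 0 0 0 0 0;0.2 0 0 0 0 0"

```text
time: 36.78
position: [574.9, -160.3, 82.0]
tool_rot: [3.141, 0.001, -0.067]
ft_force: [0.1, -0.5, -1.6]
gripper_width: 0.144
gripper_force: 30.0
```

```bash
python3 s.py
```

```text
[-0.9 32.7] [ 574.9 -160.3   82. ] [ 3.141e+00  1.000e-03 -6.700e-02] [ 0.1 -0.5 -1.6] 0.14436512934941953 29.999355375766754 36.7833
```

Now small steps to contact.

>>> carry_out:
  moves: "0.1 0 0 0 0 0;0.2 0 0 0 0 0;0.2 0 0 0 0 0"

```text
time: 37.03
position: [576.8, -160.5, 81.9]
tool_rot: [3.141, 0.002, -0.067]
ft_force: [-0.4, -0.1, -3.1]
gripper_width: 0.148
gripper_force: 30.0
```

>>> carry_out:
  moves: "0.1 0 0 0 0 0;0.15 0 0 0 0 0;0.15 0 0 0 0 0"

```text
time: 37.28
position: [577.4, -160.6, 81.6]
tool_rot: [-3.142, 0.003, -0.067]
ft_force: [-5.0, 0.7, -2.2]
gripper_width: 0.149
gripper_force: 30.0
```

>>> carry_out:
  moves: "0.1 0 0 0 0 0;0.1 0 0 0 0 0;0.1 0 0 0 0 0"

```text
time: 37.53
position: [577.8, -160.6, 81.4]
tool_rot: [-3.141, 0.004, -0.067]
ft_force: [-7.9, 1.1, 0.4]
gripper_width: 0.144
gripper_force: 30.0
```

>>> carry_out:
  moves: "-0.1 0 0 0 0 0;-0.1 0 0 0 0 0;-0.1 0 0 0 0 0;-0.1 0 0 0 0 0"
  jaw: 0.28

```text
time: 37.87
position: [578.7, -160.7, 82.1]
tool_rot: [3.141, 0.001, -0.067]
ft_force: [-1.3, 0.2, 0.2]
gripper_width: 0.28
gripper_force: 0.0
```

>>> carry_out:
  moves: "0 0 -2 0 0 0;0 0 -5 0 0 0;0 0 -8 0 0 0;-3 -1 -10 0 0 0;-6 -3 -12 0 0 0"

```text
time: 38.28
position: [520.6, -128.6, 203.0]
tool_rot: [3.139, 0.0, -0.07]
ft_force: [-0.8, 1.2, 1.6]
gripper_width: 0.283
gripper_force: 0.0
```

>>> carry_out:
  moves: "-0.8 -3.9 0 0 0 0;-1.6 -7.8 0 0 0 0;-2.4 -11.7 0 0 0 0;-3.2 -15.6 0 0 0 0;-4 -19.5 0 0 0 0"
  jaw: 0.7

```text
time: 38.7
position: [493.4, 72.5, 202.4]
tool_rot: [-3.141, 0.001, -0.067]
ft_force: [0.7, -0.5, 0.6]
gripper_width: 0.601
gripper_force: 0.0
```

>>> carry_out:
  moves: "-0.8 -3.9 0 0 0 0;-1.6 -7.8 0 0 0 0;-2.4 -11.7 0 0 0 0;-3.2 -15.6 0 0 0 -0.1;-4 -19.5 0 0 0 -0.2"

```text
time: 39.12
position: [466.4, 270.1, 202.3]
tool_rot: [-3.141, 0.001, 0.137]
ft_force: [0.5, -0.4, 0.4]
gripper_width: 0.702
gripper_force: 0.0
```

>>> carry_out:
  moves: "0 0 0 0 0 0;0 0 0 0 0 0;0 0 0 0 0 0"

```text
time: 39.37
position: [467.2, 267.3, 202.0]
tool_rot: [3.141, 0.001, 0.132]
ft_force: [0.8, -0.3, 0.2]
gripper_width: 0.698
gripper_force: 0.0
```

```bash
python3 s.py
python3 - <<'E'
from h import *
p=grab('wrist')
for o in oranges(p,52): print(o)
rel(475,283,200,.16)
E
```

```text
[-137.   452.2] [467.2 267.3 202. ] [3.141e+00 1.000e-03 1.320e-01] [ 0.8 -0.3  0.2] 0.6984993730260823 0.0 39.3667
(array([269., 161.]), array([501. , 288.1]), array([28., 86.]), np.float64(0.13))
(array([168., 182.]), array([467. , 384.6]), array([43., 87.]), np.float64(0.31))
REL cm [ 0.97 -1.51  0.21] turn -0.029 | at [467.3 266.7 202.1] [3.141e+00 1.000e-03 1.310e-01] t 39.4
```

>>> carry_out:
  moves: "2 -1 1 0 0 0;3.4 -1.7 4 0 0 0;3.4 -1.7 8 0 0 0;3.4 -1.7 12 0 0 0;3.4 -1.7 13.1 0 0 0"
  jaw: 0.5

```text
time: 39.83
position: [496.5, 286.4, 66.4]
tool_rot: [3.138, 0.006, 0.13]
ft_force: [-1.1, -0.6, -0.5]
gripper_width: 0.499
gripper_force: 0.0
```

>>> carry_out:
  moves: "0 0 0 0 0 0;0 0 0 0 0 0;0 0 0 0 0 0;0 0 0 0 0 0;0 0 0 0 0 0"
  jaw: 0.1

```text
time: 40.25
position: [498.9, 289.8, 72.7]
tool_rot: [-3.14, -0.001, 0.133]
ft_force: [-0.4, -0.8, 1.0]
gripper_width: 0.185
gripper_force: 0.3
```

>>> carry_out:
  moves: "0 0 0 0 0 0;0 0 0 0 0 0;0 0 0 0 0 0;0 0 0 0 0 0"

```text
time: 40.58
position: [498.7, 289.7, 72.2]
tool_rot: [-3.14, 0.0, 0.133]
ft_force: [-2.8, -0.2, 14.0]
gripper_width: 0.15
gripper_force: 30.0
```

>>> carry_out:
  moves: "0 0 -1 0 0 0;0 0 -2 0 0 0;0 0 -3 0 0 0;0 0 -4 0 0 0;0 0 -4 0 0 0"

```text
time: 41.0
position: [499.2, 289.7, 113.4]
tool_rot: [-3.14, -0.001, 0.133]
ft_force: [0.1, -0.3, -2.4]
gripper_width: 0.148
gripper_force: 30.0
```

```bash
python3 s.py; python3 -c "
from h import *
rel(*rk(-108,-34),None,-0.067)"
```

```text
[-106.5  476.7] [499.2 289.7 113.4] [-3.14e+00 -1.00e-03  1.33e-01] [ 0.1 -0.3 -2.4] 0.14800529701757628 29.999414384365082 41.0
REL cm [-10.28  50.02  -0.1 ] turn 0.2 | at [499.2 289.7 113.4] [-3.14e+00 -1.00e-03  1.33e-01] t 41.0
```

>>> carry_out:
  moves: "-2 2.5 0 0 0 0;-4 6 0 0 0 0;-5 9.7 0 0 0 0;-6 13.4 0 0 0 0;-6.8 17 0 0 0 0"

```text
time: 41.42
position: [452.3, 110.2, 111.1]
tool_rot: [-3.141, 0.002, 0.134]
ft_force: [0.4, -0.1, -2.1]
gripper_width: 0.146
gripper_force: 30.0
```

>>> carry_out:
  moves: "-0.5 3.6 0 0 0 0;-1 7.2 0 0 0 0;-1.5 10.8 0 0 0 0;-2 14.4 0 0 0 0.1;-2.5 18 0 0 0 0.2"

```text
time: 41.83
position: [452.2, -71.7, 111.4]
tool_rot: [-3.141, 0.001, -0.071]
ft_force: [1.2, -0.2, -2.9]
gripper_width: 0.145
gripper_force: 30.0
```

```bash
python3 -c "
from h import *
rel(*rk(-105,-34),None,-0.067)"
```

```text
REL cm [ 2.490e+00  1.468e+01 -1.000e-02] turn -0.004 | at [452.2 -71.7 111.4] [-3.141e+00  1.000e-03 -7.100e-02] t 41.8
```

>>> carry_out:
  moves: "0.6 3.6 0 0 0 0;1.2 7.2 0 0 0 0;1.8 10.8 0 0 0 0;2.4 14.5 0 0 0 0;2.4 14.5 0 0 0 0"

```text
time: 42.25
position: [466.2, -224.0, 111.9]
tool_rot: [3.138, -0.0, -0.075]
ft_force: [-1.0, 1.1, -1.5]
gripper_width: 0.147
gripper_force: 30.0
```

>>> carry_out:
  moves: "0 0 0 0 0 0;0 0 0 0 0 0;0 0 0 0 0 0;0 0 0 0 0 0"

```text
time: 42.58
position: [466.9, -214.9, 111.0]
tool_rot: [-3.141, 0.002, -0.065]
ft_force: [0.2, -0.3, -1.8]
gripper_width: 0.145
gripper_force: 30.0
```

```bash
python3 -c "
from h import *
rel(*rk(-103,-34),83.5,-0.067)"; python3 s.py
```

```text
REL cm [0.2  0.5  2.75] turn 0.002 | at [ 466.9 -214.9  111. ] [-3.141e+00  2.000e-03 -6.500e-02] t 42.6
[-105.  -29.] [ 466.9 -214.9  111. ] [-3.141e+00  2.000e-03 -6.500e-02] [ 0.2 -0.3 -1.8] 0.14482423426015717 29.999427795410156 42.5833
```

>>> carry_out:
  moves: "0.2 0.45 1 0 0 0;0.2 0.45 2 0 0 0;0.2 0.45 2.75 0 0 0;0.2 0.45 2.75 0 0 0;0.2 0.45 2.75 0 0 0"

```text
time: 43.0
position: [468.0, -220.5, 83.1]
tool_rot: [3.141, 0.003, -0.067]
ft_force: [0.4, 0.0, -1.8]
gripper_width: 0.148
gripper_force: 30.0
```

>>> carry_out:
  moves: "1 0 0 0 0 0;2 0 0 0 0 0;3 0 0 0 0 0;4 0 0 0 0 0;5 0 0 0 0 0"

```text
time: 43.42
position: [519.7, -224.3, 83.5]
tool_rot: [3.141, 0.001, -0.067]
ft_force: [-0.0, -0.4, -2.8]
gripper_width: 0.149
gripper_force: 30.0
```

>>> carry_out:
  moves: "1 0 0 0 0 0;2 0 0 0 0 0;3 0 0 0 0 0;4 0 0 0 0 0;4.6 0 0 0 0 0"

```text
time: 43.83
position: [565.6, -227.4, 83.4]
tool_rot: [3.141, 0.001, -0.067]
ft_force: [-0.9, -0.2, -2.7]
gripper_width: 0.144
gripper_force: 30.0
```

>>> carry_out:
  moves: "0 0 0.1 0 0 0;0.1 0 0.1 0 0 0;0.2 0 0.1 0 0 0;0.2 0 0.1 0 0 0"

```text
time: 44.17
position: [565.8, -227.6, 82.4]
tool_rot: [3.141, 0.002, -0.067]
ft_force: [0.8, -0.3, -2.6]
gripper_width: 0.146
gripper_force: 30.0
```

```bash
python3 s.py
```

```text
[ -5.5 -35. ] [ 565.8 -227.6   82.4] [ 3.141e+00  2.000e-03 -6.700e-02] [ 0.8 -0.3 -2.6] 0.1460023384459629 29.99929368495941 44.1667
```

>>> carry_out:
  moves: "0.1 0 0 0 0 0;0.2 0 0 0 0 0;0.3 0 0 0 0 0;0.3 0 0 0 0 0"

```text
time: 44.5
position: [569.3, -227.7, 82.5]
tool_rot: [3.141, 0.001, -0.067]
ft_force: [-0.4, 0.1, -1.6]
gripper_width: 0.144
gripper_force: 30.0
```

>>> carry_out:
  moves: "0.1 0 0 0 0 0;0.2 0 0 0 0 0;0.2 0 0 0 0 0"

```text
time: 44.75
position: [570.3, -227.8, 82.1]
tool_rot: [-3.142, 0.003, -0.067]
ft_force: [-4.3, 0.6, -1.7]
gripper_width: 0.146
gripper_force: 30.0
```

>>> carry_out:
  moves: "0.1 0 0 0 0 0;0.2 0 0 0 0 0;0.2 0 0 0 0 0"

```text
time: 45.0
position: [570.8, -228.0, 82.0]
tool_rot: [-3.141, 0.006, -0.068]
ft_force: [-14.0, 2.9, 6.8]
gripper_width: 0.146
gripper_force: 30.0
```

>>> carry_out:
  moves: "0.1 0 0 0 0 0;0.15 0 0 0 0 0;0.15 0 0 0 0 0"

```text
time: 45.25
position: [571.0, -228.1, 82.0]
tool_rot: [-3.14, 0.008, -0.068]
ft_force: [-23.3, 3.7, 15.2]
gripper_width: 0.148
gripper_force: 30.0
```

>>> carry_out:
  moves: "-0.3 0 0 0 0 0;-0.4 0 0 0 0 0;-0.4 0 0 0 0 0;-0.4 0 0 0 0 0"

```text
time: 45.58
position: [570.5, -227.8, 82.4]
tool_rot: [3.141, 0.002, -0.067]
ft_force: [-3.3, 0.5, -1.7]
gripper_width: 0.149
gripper_force: 30.0
```

>>> carry_out:
  moves: "0 0 0 0 0 0;0 0 0 0 0 0;0 0 0 0 0 0;0 0 0 0 0 0"
  jaw: 0.28

```text
time: 45.92
position: [571.0, -227.8, 82.6]
tool_rot: [3.141, 0.001, -0.067]
ft_force: [-0.0, -0.7, 0.6]
gripper_width: 0.277
gripper_force: 0.0
```

>>> carry_out:
  moves: "0 0 -2 0 0 0;0 0 -5 0 0 0;0 0 -8 0 0 0;-3 -1 -10 0 0 0;-6 -3 -12 0 0 0"

```text
time: 46.33
position: [512.8, -195.7, 203.5]
tool_rot: [3.139, 0.001, -0.069]
ft_force: [-0.5, 0.9, 1.3]
gripper_width: 0.279
gripper_force: 0.0
```

>>> carry_out:
  moves: "-0.8 -3.9 0 0 0 0;-1.6 -7.8 0 0 0 0;-2.4 -11.7 0 0 0 0;-3.2 -15.6 0 0 0 0;-4 -19.5 0 0 0 0"
  jaw: 0.7

```text
time: 46.75
position: [485.7, 5.2, 202.9]
tool_rot: [-3.141, 0.001, -0.067]
ft_force: [1.4, 0.1, 0.6]
gripper_width: 0.595
gripper_force: 0.0
```

>>> carry_out:
  moves: "-0.8 -3.9 0 0 0 0;-1.6 -7.8 0 0 0 0;-2.4 -11.7 0 0 0 0;-3.2 -15.6 0 0 0 -0.1;-4 -19.5 0 0 0 -0.2"

```text
time: 47.17
position: [458.7, 202.8, 202.9]
tool_rot: [-3.141, 0.001, 0.137]
ft_force: [2.0, -0.0, 0.1]
gripper_width: 0.7
gripper_force: 0.0
```

```bash
python3 s.py
python3 - <<'E'
from h import *
rel(445,375,200,.31)
E
```

```text
[-141.2  387.2] [458.7 202.8 202.9] [-3.141e+00  1.000e-03  1.370e-01] [ 2.  -0.   0.1] 0.7002732920673519 0.0 47.1667
REL cm [  1.   -17.24   0.31] turn -0.173 | at [458.7 202.8 202.9] [-3.141e+00  1.000e-03  1.370e-01] t 47.2
```

>>> carry_out:
  moves: "0.3 -3.8 0 0 0 0;0.6 -7.6 0 0 0 0;0.9 -11.4 0 0 0 -0.06;1.2 -15.2 0 0 0 -0.12;1 -17.3 0 0 0 -0.17"

```text
time: 47.58
position: [445.4, 378.0, 202.3]
tool_rot: [-3.141, 0.001, 0.309]
ft_force: [0.1, 0.1, -0.2]
gripper_width: 0.698
gripper_force: 0.0
```

>>> carry_out:
  moves: "0 0 0 0 0 0;0 0 0 0 0 0;0 0 0 0 0 0"

```text
time: 47.83
position: [446.6, 372.3, 202.5]
tool_rot: [3.141, 0.002, 0.301]
ft_force: [0.7, 0.7, 0.8]
gripper_width: 0.699
gripper_force: 0.0
```

Run:
```python
from h import *
p=grab('wrist')
for o in oranges(p,52):
    print(o)
    if abs(o[1][0]-465)<30 and abs(o[1][1]-384)<40: rel(o[1][0]-2*.95,o[1][1]-.6,71,o[3])
```

```text
(array([273., 174.]), array([465.2, 391.5]), array([88., 29.]), np.float64(0.26))
REL cm [ 2.16 -1.31 13.16] turn 0.041 | at [446.7 372.  202.6] [-3.141e+00  2.000e-03  3.010e-01] t 47.9
```

>>> carry_out:
  moves: "1.5 -0.8 1 0 0 0.04;2.2 -1.3 4 0 0 0.04;2.2 -1.3 8 0 0 0.04;2.2 -1.3 12 0 0 0.04;2.2 -1.3 13.1 0 0 0.04"
  jaw: 0.5

```text
time: 48.3
position: [461.5, 389.4, 66.9]
tool_rot: [3.138, 0.006, 0.261]
ft_force: [-0.5, -1.1, -0.2]
gripper_width: 0.503
gripper_force: 0.0
```

>>> carry_out:
  moves: "0 0 0 0 0 0;0 0 0 0 0 0;0 0 0 0 0 0;0 0 0 0 0 0;0 0 0 0 0 0"
  jaw: 0.1

```text
time: 48.72
position: [463.9, 393.1, 73.3]
tool_rot: [-3.14, -0.001, 0.263]
ft_force: [-0.4, -0.5, -0.5]
gripper_width: 0.182
gripper_force: 0.3
```

>>> carry_out:
  moves: "0 0 0 0 0 0;0 0 0 0 0 0;0 0 0 0 0 0;0 0 0 0 0 0"

```text
time: 49.05
position: [463.7, 393.0, 72.9]
tool_rot: [-3.14, 0.0, 0.263]
ft_force: [-1.4, -0.8, 12.1]
gripper_width: 0.147
gripper_force: 30.0
```

>>> carry_out:
  moves: "0 0 -1 0 0 0;0 0 -2 0 0 0;0 0 -3 0 0 0;0 0 -4 0 0 0;0 0 -4 0 0 0"

```text
time: 49.47
position: [464.1, 393.1, 114.0]
tool_rot: [-3.14, -0.001, 0.263]
ft_force: [1.0, 0.4, -2.9]
gripper_width: 0.148
gripper_force: 30.0
```

```bash
python3 s.py; python3 -c "
from h import *
rel(*rk(-105,-102),None,-0.067)"
```

```text
[-148.5  577.5] [464.1 393.1 114. ] [-3.14e+00 -1.00e-03  2.63e-01] [ 1.   0.4 -2.9] 0.14803558134421077 29.999157786369324 49.4667
REL cm [-17.89  65.69  -0.15] turn 0.33 | at [464.1 393.1 114. ] [-3.14e+00 -1.00e-03  2.63e-01] t 49.5
```

>>> carry_out:
  moves: "-1 3.6 0 0 0 0;-2 7.2 0 0 0 0;-3 10.9 0 0 0 0;-4 14.6 0 0 0 0;-5 18.3 0 0 0 0"

```text
time: 49.88
position: [462.0, 201.1, 111.6]
tool_rot: [-3.141, 0.001, 0.263]
ft_force: [2.3, -0.2, -2.2]
gripper_width: 0.145
gripper_force: 30.0
```

>>> carry_out:
  moves: "-1 3.6 0 0 0 0;-2 7.2 0 0 0 0;-3 10.9 0 0 0 0;-4 14.6 0 0 0 0;-5 18.3 0 0 0 0"

```text
time: 50.3
position: [461.4, 11.4, 111.8]
tool_rot: [-3.141, 0.001, 0.263]
ft_force: [0.6, -0.4, -2.2]
gripper_width: 0.149
gripper_force: 30.0
```

>>> carry_out:
  moves: "-0.7 3.2 0 0 0 0.08;-1.4 6.4 0 0 0 0.16;-2.1 9.6 0 0 0 0.24;-2.8 12.8 0 0 0 0.33;-3.5 16 0 0 0 0.33"

```text
time: 50.72
position: [469.4, -152.1, 111.7]
tool_rot: [3.141, 0.001, -0.073]
ft_force: [1.2, 0.1, -1.3]
gripper_width: 0.147
gripper_force: 30.0
```

>>> carry_out:
  moves: "0 0 0 0 0 0;0 0 0 0 0 0;0 0 0 0 0 0"

```text
time: 50.97
position: [469.4, -150.4, 111.5]
tool_rot: [3.142, 0.002, -0.067]
ft_force: [-0.5, 1.0, -2.1]
gripper_width: 0.147
gripper_force: 30.0
```

```bash
python3 s.py; python3 -c "
from h import *
rel(*rk(-105,-102),None,-0.067)"
```

```text
[-106.8   35.6] [ 469.4 -150.4  111.5] [ 3.142e+00  2.000e-03 -6.700e-02] [-0.5  1.  -2.1] 0.14731150656595376 29.999625384807587 50.9667
REL cm [ 0.18 13.76 -0.  ] turn -0.0 | at [ 469.4 -150.4  111.5] [ 3.142e+00  2.000e-03 -6.700e-02] t 51.0
```

>>> carry_out:
  moves: "0.2 3.5 0 0 0 0;0.2 7 0 0 0 0;0.2 10.5 0 0 0 0;0.2 13.7 0 0 0 0;0.2 13.7 0 0 0 0"

```text
time: 51.38
position: [461.7, -292.2, 112.2]
tool_rot: [3.139, 0.0, -0.071]
ft_force: [-1.5, 1.1, -2.1]
gripper_width: 0.146
gripper_force: 30.0
```

>>> carry_out:
  moves: "0 0 1 0 0 0;0 0 2 0 0 0;0 0 2.75 0 0 0;0 0 2.75 0 0 0;0 0 2.75 0 0 0"

```text
time: 51.8
position: [462.3, -285.9, 83.1]
tool_rot: [-3.141, 0.003, -0.065]
ft_force: [-0.3, -0.2, -1.2]
gripper_width: 0.146
gripper_force: 30.0
```

>>> carry_out:
  moves: "0 0 0 0 0 0;0 0 0 0 0 0"

```text
time: 51.97
position: [462.5, -286.8, 84.0]
tool_rot: [3.141, 0.002, -0.066]
ft_force: [1.0, -0.0, -2.5]
gripper_width: 0.148
gripper_force: 30.0
```

```bash
python3 s.py
```

```text
[-104.5 -101.1] [ 462.5 -286.8   84. ] [ 3.141e+00  2.000e-03 -6.600e-02] [ 1.  -0.  -2.5] 0.14764665541681837 29.999379515647888 51.9667
```

>>> carry_out:
  moves: "1 0 0 0 0 0;2 0 0 0 0 0;3 0 0 0 0 0;4 0 0 0 0 0;5 0 0 0 0 0"

```text
time: 52.38
position: [513.7, -290.8, 84.0]
tool_rot: [3.141, 0.001, -0.067]
ft_force: [-0.3, -0.6, -1.7]
gripper_width: 0.146
gripper_force: 30.0
```

>>> carry_out:
  moves: "1 0 0 0 0 0;2 0 0 0 0 0;3 0 0 0 0 0;4 0 0 0 0 0;4.7 0 0 0 0 0"

```text
time: 52.8
position: [560.5, -294.0, 83.9]
tool_rot: [3.141, 0.001, -0.067]
ft_force: [-0.3, -0.4, -1.4]
gripper_width: 0.148
gripper_force: 30.0
```

>>> carry_out:
  moves: "0 0 0.1 0 0 0;0.2 0 0.1 0 0 0;0.4 0 0.1 0 0 0;0.4 0 0.1 0 0 0"

```text
time: 53.13
position: [563.1, -294.3, 83.0]
tool_rot: [3.141, 0.002, -0.067]
ft_force: [-0.3, -0.2, -2.2]
gripper_width: 0.146
gripper_force: 30.0
```

>>> carry_out:
  moves: "0.1 0 0 0 0 0;0.2 0 0 0 0 0;0.2 0 0 0 0 0"

```text
time: 53.38
position: [565.2, -294.4, 83.0]
tool_rot: [3.141, 0.001, -0.067]
ft_force: [0.2, -1.5, -1.9]
gripper_width: 0.149
gripper_force: 30.0
```

```bash
python3 s.py
```

```text
[  -1.6 -101.7] [ 565.2 -294.4   83. ] [ 3.141e+00  1.000e-03 -6.700e-02] [ 0.2 -1.5 -1.9] 0.14919009022473828 29.999476075172424 53.3833
```

>>> carry_out:
  moves: "0.1 0 0 0 0 0;0.15 0 0 0 0 0;0.15 0 0 0 0 0"

```text
time: 53.63
position: [566.7, -294.5, 83.0]
tool_rot: [3.141, 0.001, -0.067]
ft_force: [-0.0, 1.0, -2.4]
gripper_width: 0.147
gripper_force: 30.0
```

>>> carry_out:
  moves: "0.1 0 0 0 0 0;0.15 0 0 0 0 0;0.15 0 0 0 0 0"

```text
time: 53.88
position: [567.8, -294.6, 82.8]
tool_rot: [3.141, 0.002, -0.067]
ft_force: [-1.3, 0.6, -1.6]
gripper_width: 0.149
gripper_force: 30.0
```

>>> carry_out:
  moves: "0.1 0 0 0 0 0;0.15 0 0 0 0 0;0.15 0 0 0 0 0"

```text
time: 54.13
position: [568.5, -294.6, 82.6]
tool_rot: [-3.141, 0.004, -0.067]
ft_force: [-6.5, 0.3, 0.4]
gripper_width: 0.144
gripper_force: 30.0
```

>>> carry_out:
  moves: "-0.1 0 0 0 0 0;-0.1 0 0 0 0 0;-0.1 0 0 0 0 0;-0.1 0 0 0 0 0"
  jaw: 0.28

```text
time: 54.47
position: [569.0, -294.6, 83.2]
tool_rot: [3.141, 0.001, -0.067]
ft_force: [-0.7, -0.0, -0.1]
gripper_width: 0.278
gripper_force: 0.0
```

>>> carry_out:
  moves: "0 0 -2 0 0 0;0 0 -5 0 0 0;0 0 -9 0 0 0;0 -3 -11 0 0 0;0 -6 -14 0 0 0"

```text
time: 54.88
position: [572.1, -236.0, 223.2]
tool_rot: [3.141, 0.002, -0.07]
ft_force: [-0.0, 1.4, 0.5]
gripper_width: 0.282
gripper_force: 0.0
```

>>> carry_out:
  moves: "-1 -2 -2 0 0 0;-2 -4 -4 0 0 0;-2 -4 -6 0 0 0;-2 -4 -6 0 0 0;-2 -4 -6 0 0 0"
  jaw: 0

```text
time: 55.3
position: [556.3, -193.8, 283.5]
tool_rot: [-3.141, -0.001, -0.066]
ft_force: [0.4, 0.7, -0.3]
gripper_width: 0.005
gripper_force: 0.0
```

```bash
python3 - <<'E'
from h import *
p=grab('wrist'); save(p,'w8.png',(130,80,300,180),2.6)
for o in oranges(p,60,60): print(o, inrk(o[1]))
E
python3 s.py
```

```text
(array([200., 169.]), array([581.3, -91.7]), array([31., 85.]), np.float64(3.06)) [  0.90070056 101.5882313 ]
(array([256., 169.]), array([ 576.8, -159.9]), array([29., 85.]), np.float64(3.06)) [ 0.97677912 33.23997447]
(array([312., 169.]), array([ 572.4, -227.3]), array([85., 30.]), np.float64(3.06)) [  1.09907342 -34.30338231]
(array([368., 169.]), array([ 567.8, -294.1]), array([85., 31.]), np.float64(3.07)) [   0.98164651 -101.26147525]
[-17.7  -2.1] [ 555.8 -193.9  282.5] [ 3.142e+00  1.000e-03 -6.700e-02] [0.1 0.1 0. ] 0.005520785164445619 0.0 55.35
```

View pics/w8.png

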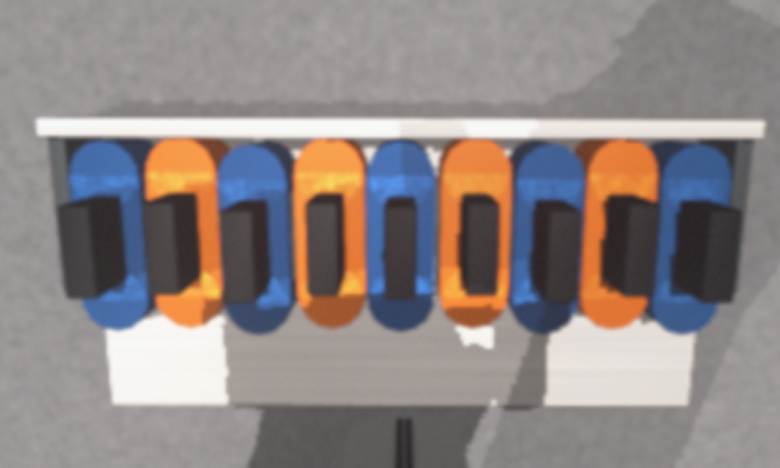

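All nine modules are upright in crop row 139–333. The four oranges are against the wall, with their front ends at crop row ~327. The blues sit about 2–3 mm further out, at row ~333, so I nudge each blue home with shut fingers low on its front end.

```bash
python3 -c "
from h import *
rel(*rk(-75,-136),44,-0.067)"
```

```text
REL cm [-5.72 13.39 23.85] turn 0.0 | at [ 555.8 -193.9  282.5] [ 3.142e+00  1.000e-03 -6.700e-02] t 55.4
```

>>> carry_out:
  moves: "-2 3 1 0 0 0;-4 6 3 0 0 0;-5.7 9 6 0 0 0;-5.7 12 8 0 0 0;-5.7 13.4 11 0 0 0"

```text
time: 55.77
position: [487.5, -328.2, 171.8]
tool_rot: [3.14, 0.001, -0.071]
ft_force: [1.1, 0.5, 1.3]
gripper_width: 0.003
gripper_force: 0.0
```

>>> carry_out:
  moves: "0 0 4 0 0 0;0 0 8 0 0 0;0 0 12 0 0 0;0 0 12.8 0 0 0;0 0 12.8 0 0 0"

```text
time: 56.18
position: [487.1, -323.8, 42.0]
tool_rot: [-3.141, 0.007, -0.069]
ft_force: [-0.7, 0.9, 0.6]
gripper_width: 0.004
gripper_force: 0.0
```

>>> carry_out:
  moves: "0 0 0 0 0 0;0 0 0 0 0 0;0 0 0 0 0 0"

```text
time: 56.43
position: [490.6, -324.5, 46.6]
tool_rot: [3.14, -0.001, -0.067]
ft_force: [-0.9, -0.2, 1.0]
gripper_width: 0.002
gripper_force: 0.0
```

```bash
python3 s.py; python3 -c "
from h import *
rel(*rk(-57,-136),44,-0.067)"
```

```text
[ -74.  -136.8] [ 490.6 -324.5   46.6] [ 3.14e+00 -1.00e-03 -6.70e-02] [-0.9 -0.2  1. ] 0.0017508295560047656 0.0 56.4333
REL cm [ 1.7  -0.08  0.26] turn 0.0 | at [ 490.6 -324.5   46.6] [ 3.14e+00 -1.00e-03 -6.70e-02] t 56.4
```

>>> carry_out:
  moves: "0.6 0 0.2 0 0 0;1.2 0 0.2 0 0 0;1.6 0 0.2 0 0 0;1.8 0 0.2 0 0 0;1.8 0 0.2 0 0 0"

```text
time: 56.85
position: [508.1, -325.0, 42.6]
tool_rot: [3.141, 0.001, -0.066]
ft_force: [-1.3, 0.1, 0.6]
gripper_width: 0.006
gripper_force: 0.0
```

>>> carry_out:
  moves: "0.1 0 0 0 0 0;0.2 0 0 0 0 0;0.2 0 0 0 0 0"

```text
time: 57.1
position: [509.3, -325.3, 42.4]
tool_rot: [3.141, 0.002, -0.067]
ft_force: [-0.1, -0.3, 0.0]
gripper_width: 0.008
gripper_force: 0.0
```

>>> carry_out:
  moves: "0.1 0 0 0 0 0;0.2 0 0 0 0 0;0.2 0 0 0 0 0"

```text
time: 57.35
position: [511.0, -325.4, 42.4]
tool_rot: [3.141, 0.002, -0.067]
ft_force: [-1.4, 0.6, 0.5]
gripper_width: 0.008
gripper_force: 1.0
```

```bash
python3 s.py
```

```text
[ -53.5 -136.3] [ 511.  -325.4   42.4] [ 3.141e+00  2.000e-03 -6.700e-02] [-1.4  0.6  0.5] 0.007567175795296155 0.9753078686480876 57.35
```

>>> carry_out:
  moves: "0.1 0 0 0 0 0;0.2 0 0 0 0 0;0.2 0 0 0 0 0"

```text
time: 57.6
position: [511.3, -325.5, 42.1]
tool_rot: [-3.141, 0.005, -0.068]
ft_force: [-11.3, 1.6, 7.0]
gripper_width: 0.005
gripper_force: 6.0
```

>>> carry_out:
  moves: "0.1 0 0 0 0 0;0.2 0 0 0 0 0;0.2 0 0 0 0 0"

```text
time: 57.85
position: [511.4, -325.6, 41.9]
tool_rot: [-3.14, 0.007, -0.069]
ft_force: [-21.1, 3.7, 11.2]
gripper_width: 0.005
gripper_force: 10.7
```

>>> carry_out:
  moves: "0.1 0 0 0 0 0;0.2 0 0 0 0 0;0.2 0 0 0 0 0"

```text
time: 58.1
position: [511.5, -325.6, 41.6]
tool_rot: [-3.139, 0.01, -0.07]
ft_force: [-31.2, 4.9, 16.3]
gripper_width: 0.004
gripper_force: 15.4
```

```bash
python3 s.py
```

```text
[ -53.1 -136.5] [ 511.5 -325.6   41.6] [-3.139  0.01  -0.07 ] [-31.2   4.9  16.3] 0.0035704612786904327 15.429563820362091 58.1
```

>>> carry_out:
  moves: "-0.6 0 0 0 0 0;-1.75 0 0 0 0 0;-1.75 -2.5 0 0 0 0;-1.75 -5 0 0 0 0;-1.75 -6.8 0 0 0 0"

```text
time: 58.52
position: [504.2, -255.2, 42.5]
tool_rot: [-3.141, 0.001, -0.067]
ft_force: [-0.1, -0.0, -0.1]
gripper_width: 0.007
gripper_force: 0.0
```

>>> carry_out:
  moves: "0 0 0 0 0 0;0 0 0 0 0 0;0.3 0 0 0 0 0;0.6 0 0 0 0 0;0.9 0 0 0 0 0"

```text
time: 58.93
position: [513.6, -258.4, 42.6]
tool_rot: [3.141, 0.001, -0.068]
ft_force: [0.2, -0.0, -0.4]
gripper_width: 0.004
gripper_force: 0.2
```

>>> carry_out:
  moves: "0.1 0 0 0 0 0;0.2 0 0 0 0 0;0.3 0 0 0 0 0;0.4 0 0 0 0 0;0.4 0 0 0 0 0"

```text
time: 59.35
position: [515.9, -257.9, 42.1]
tool_rot: [-3.141, 0.004, -0.068]
ft_force: [-7.7, -0.2, 3.9]
gripper_width: 0.007
gripper_force: 3.9
```

```bash
python3 s.py
```

```text
[-53.2 -68.6] [ 515.9 -257.9   42.1] [-3.141  0.004 -0.068] [-7.7 -0.2  3.9] 0.00650235079051146 3.883817307651043 59.35
```

Works well; repeat for the other three.

>>> carry_out:
  moves: "-0.6 0 0 0 0 0;-1.3 0 0 0 0 0;-1.3 -2.5 0 0 0 0;-1.3 -5 0 0 0 0;-1.3 -6.8 0 0 0 0"

```text
time: 59.77
position: [508.5, -187.4, 42.4]
tool_rot: [-3.141, 0.001, -0.067]
ft_force: [1.2, 0.5, 0.1]
gripper_width: 0.005
gripper_force: 0.0
```

>>> carry_out:
  moves: "0 0 0 0 0 0;0 0 0 0 0 0;0.3 0 0 0 0 0;0.6 0 0 0 0 0;0.9 0 0 0 0 0"

```text
time: 60.18
position: [518.2, -190.6, 42.6]
tool_rot: [3.141, 0.001, -0.068]
ft_force: [0.8, -0.8, -0.1]
gripper_width: 0.001
gripper_force: 0.0
```

>>> carry_out:
  moves: "0.1 0 0 0 0 0;0.2 0 0 0 0 0;0.3 0 0 0 0 0;0.4 0 0 0 0 0;0.4 0 0 0 0 0"

```text
time: 60.6
position: [520.6, -189.9, 42.1]
tool_rot: [-3.141, 0.004, -0.068]
ft_force: [-7.7, -0.4, 3.0]
gripper_width: 0.005
gripper_force: 3.6
```

>>> carry_out:
  moves: "-0.6 0 0 0 0 0;-1.3 0 0 0 0 0;-1.3 -2.5 0 0 0 0;-1.3 -5 0 0 0 0;-1.3 -6.8 0 0 0 0"

```text
time: 61.02
position: [513.1, -119.6, 42.4]
tool_rot: [-3.141, 0.001, -0.067]
ft_force: [0.8, -0.8, 0.3]
gripper_width: 0.006
gripper_force: 0.0
```

>>> carry_out:
  moves: "0 0 0 0 0 0;0 0 0 0 0 0;0.3 0 0 0 0 0;0.6 0 0 0 0 0;0.9 0 0 0 0 0"

```text
time: 61.43
position: [522.7, -122.7, 42.5]
tool_rot: [3.141, 0.001, -0.068]
ft_force: [0.4, -0.2, 0.3]
gripper_width: 0.008
gripper_force: 0.4
```

>>> carry_out:
  moves: "0.1 0 0 0 0 0;0.2 0 0 0 0 0;0.3 0 0 0 0 0;0.4 0 0 0 0 0;0.4 0 0 0 0 0"

```text
time: 61.85
position: [525.3, -122.1, 42.1]
tool_rot: [3.142, 0.004, -0.068]
ft_force: [-6.6, 0.9, 2.3]
gripper_width: 0.005
gripper_force: 3.3
```

>>> carry_out:
  moves: "-0.6 0 0 0 0 0;-1.3 0 0 0 0 0;-1.3 -2.5 0 0 0 0;-1.3 -5 0 0 0 0;-1.3 -6.8 0 0 0 0"

```text
time: 62.27
position: [517.7, -51.7, 42.5]
tool_rot: [-3.141, 0.001, -0.067]
ft_force: [0.4, 1.0, -0.7]
gripper_width: 0.007
gripper_force: 0.0
```

>>> carry_out:
  moves: "0 0 0 0 0 0;0 0 0 0 0 0;0.3 0 0 0 0 0;0.6 0 0 0 0 0;0.9 0 0 0 0 0"

```text
time: 62.68
position: [527.4, -54.8, 42.5]
tool_rot: [3.141, 0.001, -0.068]
ft_force: [0.6, -0.2, -0.6]
gripper_width: 0.003
gripper_force: 0.0
```

>>> carry_out:
  moves: "0.1 0 0 0 0 0;0.2 0 0 0 0 0;0.3 0 0 0 0 0;0.4 0 0 0 0 0;0.4 0 0 0 0 0"

```text
time: 63.1
position: [530.0, -54.3, 42.1]
tool_rot: [3.141, 0.004, -0.067]
ft_force: [-5.3, 0.2, 1.7]
gripper_width: 0.01
gripper_force: 3.0
```

```bash
python3 s.py
```

```text
[-52.8 135.5] [530.  -54.3  42.1] [ 3.141  0.004 -0.067] [-5.3  0.2  1.7] 0.009825616005037565 2.978909472003579 63.1
```

All are home now. Next the lamp: grip the knob at the park point, about (629,210), and swing back about the hinge, refitted to (786,41.5).

>>> carry_out:
  moves: "-1.5 0 0 0 0 0;-2 0 -3 0 0 0;-2 0 -7 0 0 0;-2 0 -11 0 0 0;-2 0 -15 0 0 0"

```text
time: 63.52
position: [510.8, -53.4, 193.9]
tool_rot: [3.14, 0.002, -0.068]
ft_force: [0.3, 1.7, 0.4]
gripper_width: 0.002
gripper_force: 0.0
```

>>> carry_out:
  moves: "0 0 -4 0 0 -0.1;0 0 -8 0 0 -0.2;0 0 -12 0 0 -0.3;0 -2 -14 0 0 -0.4;0 -4 -14 0 0 -0.5"
  jaw: 0.6

```text
time: 63.93
position: [516.0, -13.4, 337.1]
tool_rot: [-3.141, -0.006, 0.435]
ft_force: [0.2, 0.6, -0.1]
gripper_width: 0.325
gripper_force: 0.0
```

```bash
python3 s.py;  python3 -c "
from h import *
rel(629,210,330,0.749)"
```

```text
[-69.5 175.3] [516.  -13.4 337.1] [-3.141 -0.006  0.435] [ 0.2  0.6 -0.1] 0.3250736900364593 0.0 63.9333
REL cm [ 19.66 -15.49   0.83] turn -0.314 | at [516.  -13.4 337.1] [-3.141 -0.006  0.435] t 63.9
```

>>> carry_out:
  moves: "3 -2.4 0 0 0 0;6 -4.8 0 0 0 0;9 -7.2 0 0 0 0;12 -9.6 0 0 0 0;14.5 -11.6 0 0 0 0"

```text
time: 64.35
position: [597.9, 156.3, 331.8]
tool_rot: [-3.141, 0.002, 0.434]
ft_force: [-0.3, -0.6, -0.5]
gripper_width: 0.6
gripper_force: 0.0
```

>>> carry_out:
  moves: "2 -1.5 0 0 0 -0.1;4 -3 0 0 0 -0.2;5 -3.8 0 0 0 -0.31;5 -3.8 0 0 0 -0.31;5 -3.8 0 0 0 -0.31"

```text
time: 64.77
position: [626.7, 208.7, 331.7]
tool_rot: [-3.141, 0.002, 0.741]
ft_force: [-0.6, -1.1, -0.1]
gripper_width: 0.599
gripper_force: 0.0
```

>>> carry_out:
  moves: "0 0 0 0 0 0;0 0 0 0 0 0;0 0 0 0 0 0"

```text
time: 65.02
position: [626.5, 207.9, 332.6]
tool_rot: [-3.141, 0.001, 0.741]
ft_force: [-0.1, -0.3, 0.8]
gripper_width: 0.596
gripper_force: 0.0
```

Run:
```python
from h import *
p=grab('wrist'); st,c=redknob(p); k=w(p,*c,272); print(st,c,k)
rel(k[0],k[1],252,0.749)
```

```text
[272 211  28  30 623] [285.03852327 226.25521669] [627.1735024  209.10988759 272.        ]
REL cm [ 0.12 -0.02  8.06] turn -0.008 | at [626.5 208.1 332.6] [-3.141e+00  1.000e-03  7.410e-01] t 65.1
```

>>> carry_out:
  moves: "0.1 0 3 0 0 0;0.1 0 6 0 0 0;0.1 0 8 0 0 0;0.1 0 8 0 0 0;0.1 0 8 0 0 0"

```text
time: 65.48
position: [627.0, 209.1, 252.3]
tool_rot: [-3.14, 0.002, 0.742]
ft_force: [-0.2, 0.4, 0.8]
gripper_width: 0.6
gripper_force: 0.0
```

>>> carry_out:
  moves: "0 0 0 0 0 0;0 0 0 0 0 0;0 0 0 0 0 0;0 0 0 0 0 0;0 0 0 0 0 0"
  jaw: 0.15

```text
time: 65.9
position: [627.5, 209.5, 252.8]
tool_rot: [-3.141, 0.0, 0.743]
ft_force: [0.4, -0.1, 1.1]
gripper_width: 0.282
gripper_force: 0.0
```

>>> carry_out:
  moves: "0 0 0 0 0 0;0 0 0 0 0 0;0 0 0 0 0 0;0 0 0 0 0 0"

```text
time: 66.23
position: [627.9, 208.8, 252.6]
tool_rot: [3.141, 0.001, 0.742]
ft_force: [3.3, -3.8, 3.5]
gripper_width: 0.229
gripper_force: 30.0
```

```bash
python3 s.py
```

```text
[ 27.3 404.5] [627.9 208.8 252.6] [3.141e+00 1.000e-03 7.420e-01] [ 3.3 -3.8  3.5] 0.22900396936211206 30.000502467155457 66.2333
```

>>> carry_out:
  moves: "-2.3 0.11 0 0 0 -0.1;-4.57 0.46 0 0 0 -0.2;-6.8 1.03 0 0 0 -0.3;-8.96 1.82 0 0 0 -0.4;-11.03 2.82 0 0 0 -0.5"

```text
time: 66.65
position: [566.6, 112.3, 252.7]
tool_rot: [3.138, -0.0, 1.247]
ft_force: [29.9, -7.2, -20.4]
gripper_width: 0.233
gripper_force: 30.0
```

>>> carry_out:
  moves: "-2.3 0.11 0 0 0 -0.1;-4.57 0.46 0 0 0 -0.2;-6.8 1.03 0 0 0 -0.3;-8.96 1.82 0 0 0 -0.4;-11.03 2.82 0 0 0 -0.5"

```text
time: 67.07
position: [559.0, 0.7, 252.7]
tool_rot: [3.137, 0.0, 1.749]
ft_force: [36.3, 7.1, -26.2]
gripper_width: 0.23
gripper_force: 30.0
```

```bash
python3 s.py
```

```text
[-27.6 192.2] [559.    0.7 252.7] [3.137 0.    1.749] [ 36.3   7.1 -26.2] 0.23045159516068903 29.97853696346283 67.0667
```

>>> carry_out:
  moves: "-2.3 0.3 0 0 0 -0.1;-4.57 0.8 0 0 0 -0.2;-6.8 1.5 0 0 0 -0.3;-8 1.95 0 0 0 -0.36;-8 1.95 0 0 0 -0.36"

```text
time: 67.48
position: [589.1, -78.5, 252.5]
tool_rot: [-3.139, 0.0, 2.104]
ft_force: [-10.2, -6.1, 12.3]
gripper_width: 0.231
gripper_force: 30.0
```

```bash
python3 s.py
```

```text
[  7.8 115.3] [589.1 -78.5 252.5] [-3.139  0.     2.104] [-10.2  -6.1  12.3] 0.23068939673033015 30.018834471702576 67.4833
```

>>> carry_out:
  moves: "-0.7 -0.1 0 0 0 -0.03;-1.4 -0.15 0 0 0 -0.06;-1.4 -0.15 0 0 0 -0.06"

```text
time: 67.73
position: [595.5, -88.5, 252.5]
tool_rot: [-3.141, -0.0, 2.163]
ft_force: [0.2, -1.5, 5.0]
gripper_width: 0.23
gripper_force: 30.0
```

>>> carry_out:
  moves: "-0.35 0 0 0 0 -0.015;-0.7 0.01 0 0 0 -0.03;-0.7 0.01 0 0 0 -0.03"

```text
time: 67.98
position: [599.2, -93.7, 252.5]
tool_rot: [-3.14, -0.0, 2.193]
ft_force: [-0.6, -1.2, 4.9]
gripper_width: 0.227
gripper_force: 30.0
```

>>> carry_out:
  moves: "-0.2 0 0 0 0 -0.01;-0.4 0 0 0 0 -0.02;-0.4 0 0 0 0 -0.02"

```text
time: 68.23
position: [601.5, -96.8, 252.5]
tool_rot: [-3.14, -0.0, 2.213]
ft_force: [1.1, -1.6, 5.5]
gripper_width: 0.227
gripper_force: 30.0
```

```bash
python3 s.py
```

```text
[21.4 97.9] [601.5 -96.8 252.5] [-3.14  -0.     2.213] [ 1.1 -1.6  5.5] 0.22745757416403667 30.00218778848648 68.2333
```

>>> carry_out:
  moves: "-0.2 0 0 0 0 -0.01;-0.3 0 0 0 0 -0.015;-0.3 0 0 0 0 -0.015"

```text
time: 68.48
position: [603.3, -99.1, 252.5]
tool_rot: [-3.141, -0.001, 2.227]
ft_force: [0.3, -1.6, 5.3]
gripper_width: 0.23
gripper_force: 30.0
```

>>> carry_out:
  moves: "-0.2 0 0 0 0 -0.01;-0.3 0 0 0 0 -0.015;-0.3 0 0 0 0 -0.015"

```text
time: 68.73
position: [604.4, -100.6, 252.5]
tool_rot: [-3.14, -0.003, 2.243]
ft_force: [-8.2, 3.1, 9.5]
gripper_width: 0.226
gripper_force: 30.0
```

>>> carry_out:
  moves: "-0.2 0 0 0 0 -0.01;-0.3 0 0 0 0 -0.015;-0.3 0 0 0 0 -0.015"

```text
time: 68.98
position: [605.2, -101.5, 252.2]
tool_rot: [-3.139, -0.006, 2.259]
ft_force: [-15.3, 10.7, 15.0]
gripper_width: 0.231
gripper_force: 30.0
```

>>> carry_out:
  moves: "0.2 0 0 0 0 0;0.2 0 0 0 0 0;0.2 0 0 0 0 0"

```text
time: 69.23
position: [605.1, -101.4, 252.3]
tool_rot: [-3.14, -0.002, 2.258]
ft_force: [-5.1, 3.9, 7.6]
gripper_width: 0.23
gripper_force: 30.0
```

>>> carry_out:
  moves: "0 0 0 0 0 0;0 0 0 0 0 0;0 0 0 0 0 0;0 0 0 0 0 0;0 0 0 0 0 0"
  jaw: 0.6

```text
time: 69.65
position: [605.6, -102.3, 252.2]
tool_rot: [-3.14, -0.001, 2.258]
ft_force: [-0.1, -0.2, -0.1]
gripper_width: 0.548
gripper_force: 0.0
```

>>> carry_out:
  moves: "0 0 -2 0 0 0;0 0 -4 0 0 0;0 0 -7 0 0 0;0 0 -10 0 0 0;0 0 -12 0 0 0"

```text
time: 70.07
position: [606.1, -102.6, 375.0]
tool_rot: [3.141, 0.001, 2.258]
ft_force: [0.2, 0.4, 0.4]
gripper_width: 0.602
gripper_force: 0.0
```

>>> carry_out:
  moves: "0 0 0 0 0 0;4 0 0 0 0 0;8 0 0 0 0 0;12 0 0 0 0 0;16 0 0 0 0 0"

```text
time: 70.48
position: [502.8, 22.3, 371.7]
tool_rot: [-3.14, -0.001, 2.257]
ft_force: [1.3, 0.2, -0.1]
gripper_width: 0.602
gripper_force: 0.0
```

>>> carry_out:
  moves: "4 0 0 0 0 0;8 0 0 0 0 0;12 0 0 0 0 0;12 0 0 0 0 0;12 0 0 0 0 0"

```text
time: 70.9
position: [427.1, 115.6, 372.4]
tool_rot: [-3.141, -0.001, 2.262]
ft_force: [-0.2, -0.6, 0.2]
gripper_width: 0.6
gripper_force: 0.0
```

```bash
python3 - <<'E'
from h import *
p=grab('top'); save(p,'t9.png',(100,90,320,240),2.5)
hsv=cv2.cvtColor(p['pixels'],cv2.COLOR_RGB2HSV); H,S,V=[hsv[...,i].astype(int) for i in range(3)]
m=(((H<5)|(H>175))&(S>150)&(V>60)).astype(np.uint8); k,l,st,c=cv2.connectedComponentsWithStats(m)
for i in range(1,k):
    if st[i,4]>15: print(c[i].round(),w(p,*c[i],275).round())
E
python3 s.py
```

```text
[398. 122.] [ 797. -263.  275.]
[149. 177.] [612. 397. 275.]
[159. 188.] [585. 366. 275.]
[337. 190.] [599. -99. 275.]
[406. 317.] [ 284. -272.  275.]
[-165.9  296.9] [427.9 114.3 372.4] [-3.140e+00 -1.000e-03  2.259e+00] [ 0.5 -0.9 -0.5] 0.5970746411902758 0.0 70.95
```

View pics/t9.png

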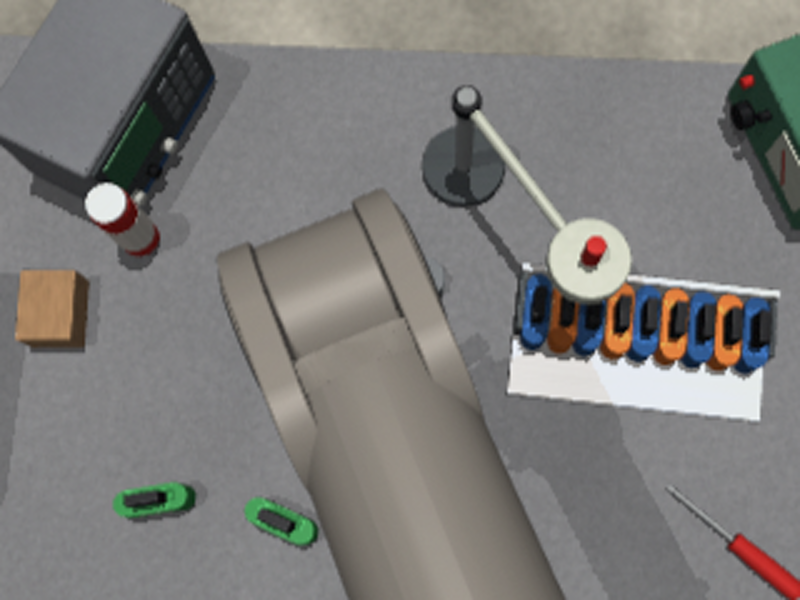

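The picture shows all nine modules in the rack at crop (525–770, 320). The lamp head is over the row at (590,258), the knob world position is about (602,-100) and its stop was felt. The greens and other bystanders are untouched. I hand in.

```bash
python3 -c "
from h import *
print(robot.finish_job())"
```

```text
the job is handed in; nothing more can be done
None
```

All four orange modules stand upright and home in the rack with the five blues, the lamp is back at its stop over the row, and the job is handed in at about 71 s.

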